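Fit the beam guards under isolation

TASK

Before the laser runs again, turn the red isolator handle fully to OFF, then lift every orange beam guard up and off its hook stand and drape each one astride the black screen rail, fully down on the bar, upright and with its whole length on it. When all the guards are on, turn the isolator fully back to ON; touch the guards only while it is OFF, and do not disturb the other loose things on the bench.

Things in the scene. Friction and masses are not known exactly. Their poses are not given: they have to be found in the camera images.
- guard1: orange beam guard, rigid inverted U, 80 long (x), 40 across (y), 92 high, 105-195 g; may be absent. Side plates 5 thick, 30 clear between, z 0 to 56, under a bridge z 50-56; black grip tab on top 40 (x) x 12 (y), z 56-92. Origin: centre of lower edges, z up. Same turned half round. Starts hanging astride stand1's arm, x along the arm, origin 50 above the table.
- stand1: hook stand bolted down, blue base 150 x 70 x 10. Steel arm 20 wide, 6 thick along its x, top face 100 above the table, 110 free between an upturned lip at x -58 (top at 124) and the post at x +63 (top at 130). Origin on the table under the arm's middle, z up. A guard must rise over 50 to clear the arm.
- guard2: orange beam guard, rigid inverted U, 80 long (x), 40 across (y), 92 high, 105-195 g; may be absent. Side plates 5 thick, 30 clear between, z 0 to 56, under a bridge z 50-56; black grip tab on top 40 (x) x 12 (y), z 56-92. Origin: centre of lower edges, z up. Same turned half round. Starts hanging astride stand2's arm, x along the arm, origin 50 above the table.
- stand2: hook stand bolted down, blue base 150 x 70 x 10. Steel arm 20 wide, 6 thick along its x, top face 100 above the table, 110 free between an upturned lip at x -58 (top at 124) and the post at x +63 (top at 130). Origin on the table under the arm's middle, z up. A guard must rise over 50 to clear the arm.
- guard3: orange beam guard, rigid inverted U, 80 long (x), 40 across (y), 92 high, 105-195 g; may be absent. Side plates 5 thick, 30 clear between, z 0 to 56, under a bridge z 50-56; black grip tab on top 40 (x) x 12 (y), z 56-92. Origin: centre of lower edges, z up. Same turned half round. Starts hanging astride stand3's arm, x along the arm, origin 50 above the table.
- stand3: hook stand bolted down, blue base 150 x 70 x 10. Steel arm 20 wide, 6 thick along its x, top face 100 above the table, 110 free between an upturned lip at x -58 (top at 124) and the post at x +63 (top at 130). Origin on the table under the arm's middle, z up. A guard must rise over 50 to clear the arm.
- guard4: orange beam guard, rigid inverted U, 80 long (x), 40 across (y), 92 high, 105-195 g; may be absent. Side plates 5 thick, 30 clear between, z 0 to 56, under a bridge z 50-56; black grip tab on top 40 (x) x 12 (y), z 56-92. Origin: centre of lower edges, z up. Same turned half round. Starts hanging astride stand4's arm, x along the arm, origin 50 above the table.
- stand4: hook stand bolted down, blue base 150 x 70 x 10. Steel arm 20 wide, 6 thick along its x, top face 100 above the table, 110 free between an upturned lip at x -58 (top at 124) and the post at x +63 (top at 130). Origin on the table under the arm's middle, z up. A guard must rise over 50 to clear the arm.
- rail: black screen rail bolted down: horizontal square bar 440 long (its x), 20 wide, top face 100 above the table, on posts under the bar at x +-190; no lips. Origin on the table under the bar's middle, z up. A guard astride it rests with its bridge on the top face, origin 50 above the table, x along the bar (either way round). Room for four in a row.
- isolator (a joint): angle of the isolator handle: 0 = OFF (end stop), 1.45 rad = ON (end stop), growing clockwise seen from above; it starts ON. No spring: friction (0.1 N m) holds it where it is left. OFF: below 0.12; ON: above 1.33.
- isolator_grip (a point): on the vertical axis of the isolator handle, 97 above the table, 7 below the top of its red bar; turns with it, x along the bar to its white mark. Bar 80 long, 16 thick, 30 high (top at 104), on a black disc 64 dia (top at 74), on a grey 120 x 120 x 60 box with yellow face. White mark at the black dot: OFF; at the green dot: ON.
- jar: bystander, leave it alone: amber glass jar with a white lid, 48 dia x 60 high; origin at its underside (centre).
- driver: bystander, leave it alone: screwdriver 150 long with a blue handle, lying down; origin at its underside.
- handset: bystander, leave it alone: flat black handset 75 x 150 x 9; origin at its underside (centre).
- sample_block: bystander, leave it alone: aluminium sample block 70 x 45 x 25; origin at its underside (centre).
- tape: bystander, leave it alone: grey disc 64 dia x 24 high; origin at its underside (centre).
- vial: bystander, leave it alone: clear glass jar with a blue lid, 44 dia x 75 high; origin at its underside (centre).
- cup: bystander, leave it alone: white open cup 72 dia x 60 high; origin at its underside (centre).
Not all that is in view belongs to the job. Of the things that look like the part that bears isolator, the middle-sized one is meant.

How it is judged:
By the outcome, as a careful person would: the job done as asked, in the order asked, and still so for the second after the job is handed in, with the robot touching nothing.
Of guard1, guard2, guard3, guard4 only 3 to 4 are there at a start; the rules pass over those that are not, and their reading is None.
At some moment in a run one of guard1, guard2, guard3, guard4 may be knocked a few centimetres aside while the robot is not near it.
Once in a run the grip may slacken for a moment while it holds something.
It also fails if it takes over 210 s, if anything falls off the work surface, if the arm or the gripper's body presses on something with over 40 N, if the wrist force passes 120 N, or if a joint passes its speed limit or range.

ROBOT

A 7-joint arm with a two-finger parallel gripper is mounted at the origin on the work surface. World frame = base frame: x ahead of the robot, y to its left, z up, the work surface at z = 0. Lengths are in m, angles in rad, forces in N, time in s.
With the tool pointing down it reaches from about 0.4 to 0.85 m from the base axis. Payload 10.4 kg.
Tool frame: the origin (TCP) lies midway between the tips of the shut fingers; the grasp point (between the pads) lies 19 mm behind it; z points along the fingers, y is the line along which they close (so a half turn about z gives the same grasp; the last joint's range is limited). The gripper opens to 87 mm and grips with 3 to 60 N. Pads are 19 mm wide; open, the fingers measure 117 mm over their backs; the gripper's body (75 mm by 190 mm) begins 51 mm behind the grasp point.
Start: joints at [1.145, 0.332, -0.065, 1.46, 0.022, 1.35, -0.088], TCP at [0.245, -0.575, 0.223] pointing down, gripper open.
Joint ranges: [-2.6, 2.6], [-0.5, 2.12], [-1.47, 1.34], [0.16, 2.42], [-1.27, 4.41], [0.06, 2.06], [-2.6, 2.6]. Speed limits (rad/s): [2.22, 2.22, 2.79, 2.79, 3.14, 3.14, 3.14].

INTERFACE

Orientations are given as a unit quaternion [x, y, z, w].
In Python, from cell import status, cams, ctrl gives the robot as it stands.
- The arm moves only by the tool servo_tool, never from a script. Its argument "targets" is a list of rows, each a list of 5 numbers: the opening, from -1 (shut) to 1 (fully open), then the shift along the tool's x, y, z normalised to -1 to 1, where 1 is 30 mm, then the turn about the tool's z normalised to -1 to 1, where 1 is 0.12 rad. In form: [[claw, x, y, z, turn], ...]. A call has 1 to 20 rows; each row shifts and turns the commanded pose from where the row before left it, along the tool's axes as they then stand; what a row does not reach is not made up. A row lasts 1/12 s, in which the tool goes at most 41.7 mm and 7.16 degrees, less where a joint would pass 70% of its speed; a pose out of reach is approached as far as the arm can. A call with a number of a shift or a turn outside -1 to 1 is refused whole. A call with a gripper value outside its range is refused whole. The fingers move at their own pace and stop on an object; "grip_force" is the grip in N (left out, the last holds). Time passes only in rows, so rows that do not move let the fingers close. It gives the time, the measured TCP pose, the force, the opening and the grip force at its end, in the units of the state.
- status.read_state(): the state, without advancing time (a new reading comes with each control period).
- cams.read_camera(name): name is "scene" or "top" or "wrist"; returns the picture (480x640x3 uint8, blue, green, red); there is no depth.
- cams.camera_info(name): a dict with "intrinsics" (3x3 intrinsics, pixels), "rvec" (rotation vector, rad) and "tvec" (3), from world to camera coordinates, as OpenCV has them. Camera axes: x right, y down, z forward; pixel columns grow to the right and rows downward; lengths in m; the calibration is good to about 2 mm. A picture is of the moment at which its call begins: read the wrist's pose just before it. camera_info takes no time and is no camera call; for the wrist camera it gives the pose at the moment of the call.
- ctrl.hand_in(): hands the job in; it is judged then, once.
The state is a dict: "clock": time; "joints": joint angles; "qd": joint speeds; "tau": joint torques, N m; "ee_pos": TCP position; "eef_rot": TCP orientation; "force": force on the tool from outside, world axes, zero at the start; "wrist_torque": the same for the moment, N m; "opening": opening from 0.0 (shut) to 1.0 (fully open); "grasp_force": force on a finger pad.
Only numpy, scipy, OpenCV 4.12 (cv2) and the standard library are available. Lean on these libraries where they do the work, as an engineer would, in place of code of your own. Each camera call takes 0.05 s, during which the arm holds its last target. There are 200 camera calls.

## Working session

There is one attempt and no reset: what is moved stays moved. The work goes in short steps, Python scripts to look and compute and a tool call to move; the robot and the scene stay as the last step left them, time stands still between calls to the robot, and variables do not carry over. Pictures are saved under pics/ and viewed, at most 14 in all, crops included, and the job is handed in when it is done.

Besides the shell and the picture viewer there is one more tool, called after ">>>" as name(argument=value, ...), one argument or row to a line, values as JSON. servo_tool: Moves the arm, as the interface text tells. Scaled input: -1 to 1 covers 30 mm each way for a shift and 0.12 rad each way for a turn. Its arguments: {"type":"object","properties":{"targets":{"type":"array","items":{"type":"array","items":{"type":"number"}}},"grip_force":{"type":"number"}},"required":["targets"]}

```bash
mkdir -p pics; ls
python3 - <<'E'
from cell import status,cams,ctrl
import cv2,numpy as np
s=status.read_state();print(s)
for n in ("top","scene"):
    im=cams.read_camera(n);cv2.imwrite(f"pics/{n}0.png",im)
    i=cams.camera_info(n);R=cv2.Rodrigues(np.array(i["rvec"],float))[0];print(n,i,-R.T@np.array(i["tvec"]).ravel())
E
```

```text
pics
{'clock': 0.0, 'joints': array([ 1.14538544,  0.3328947 , -0.06470986,  1.46094283,  0.02161415,
        1.34989151, -0.08847764]), 'qd': array([ 4.76257135e-04,  7.23570645e-04, -1.39526574e-04, -2.13533877e-04,
       -3.73354491e-04, -1.32904301e-03,  4.88064938e-05]), 'tau': array([-6.62516213e-04, -6.23257184e+01,  2.45940109e-02, -3.89888084e+01,
       -6.13994314e-02,  3.99509026e-02,  1.62393794e-04]), 'ee_pos': array([ 0.24484761, -0.57462276,  0.22173899]), 'eef_rot': array([ 9.79780554e-01,  2.00073854e-01, -1.81428192e-04, -6.96894802e-04]), 'force': array([-0.61560605,  0.79852773,  0.49151574]), 'wrist_torque': array([ 0.05763303, -0.02961126,  0.03378874]), 'grasp_force': 0.0, 'opening': 0.9974670948811001}
top {'intrinsics': array([[572.80482046,   0.        , 324.74357653],
       [  0.        , 572.80482046, 236.57241775],
       [  0.        ,   0.        ,   1.        ]]), 'rvec': array([ 2.08855403, -2.144937  ,  0.16243052]), 'tvec': array([0.10684881, 0.49913349, 1.37291622])} [0.2502088  0.06169609 1.44188731]
scene {'intrinsics': array([[590.27266989,   0.        , 320.2792826 ],
       [  0.        , 590.27266989, 237.64943302],
       [  0.        ,   0.        ,   1.        ]]), 'rvec': array([ 1.47595312,  2.13349498, -0.81855544]), 'tvec': array([ 0.07975273, -0.29476988,  1.70353513])} [1.30972767 0.39400026 1.06049937]
```

View pics/top0.png

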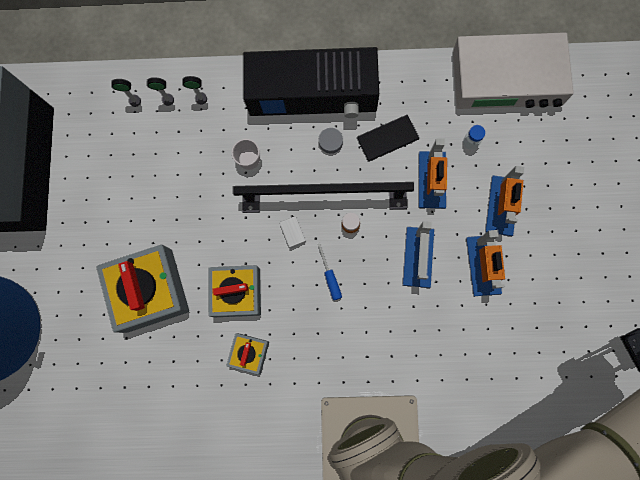

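View pics/scene0.png

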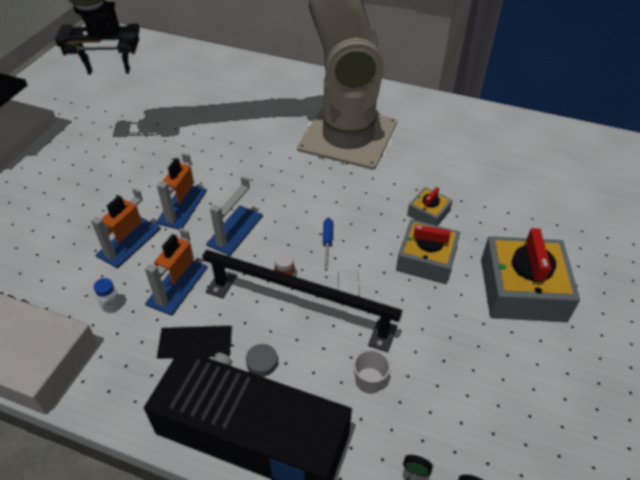

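Isolator candidates in the top view are large at (137,285), middle-sized at (233,291) and small at (247,355). By the description it is the middle one, at (233,291). There are orange guards at (437,172), (511,195) and (490,262), and the stand at (419,257) is empty. The rail runs (234,190) to (413,187).

```bash
cat > h.py <<'E'
from cell import status,cams,ctrl
import cv2,numpy as np
from scipy.spatial.transform import Rotation as Ro
def cam(n):
    i=cams.camera_info(n);return i["intrinsics"],Ro.from_rotvec(np.ravel(i["rvec"])).as_matrix(),np.ravel(i["tvec"])
def w(p,z,c):
    K,R,t=c;d=R.T@np.linalg.inv(K)@np.r_[p,1.];o=-R.T@t
    return o+d*(z-o[2])/d[2]
def px(P,c):
    K,R,t=c;q=K@(R@np.array(P,float)+t);return q[:2]/q[2]
def blobs(im,lo,hi,mina=40,roi=None):
    m=cv2.inRange(cv2.cvtColor(im,cv2.COLOR_BGR2HSV),lo,hi)
    if roi is not None:
        k=np.zeros_like(m);x0,y0,x1,y1=roi;k[y0:y1,x0:x1]=255;m&=k
    for c in cv2.findContours(m,cv2.RETR_EXTERNAL,cv2.CHAIN_APPROX_NONE)[0]:
        if cv2.contourArea(c)>mina: yield c,cv2.minAreaRect(c)
def pose():
    s=status.read_state();R=Ro.from_quat(s["eef_rot"]).as_matrix();return s,np.array(s["ee_pos"]),R
def goto(P,yaw=None):
    """remaining move in tool axes (units of 30mm / 0.12rad); yaw = world angle of tool x, mod pi"""
    s,p,R=pose();d=R.T@(np.array(P)-p)/.03
    a=np.arctan2(R[1,0],R[0,0]);t=0
    if yaw is not None: t=-((yaw-a+np.pi/2)%np.pi-np.pi/2)/.12
    print("clk %.2f tcp"%s["clock"],p.round(4),"yaw %.3f"%a,"j7 %.2f"%s["joints"][6],"| shift",d.round(2),"turn %.2f"%t,"F",np.round(s["force"],1),"grip %.1f op %.3f"%(s["grasp_force"],s["opening"]))
E
python3 - <<'E'
from h import *
im=cv2.imread("pics/top0.png");c=cam("top")
print("red");[print(np.round(r[0]),np.round(r[1]),w(r[0],.104,c).round(4),[w(q,.104,c)[:2].round(3).tolist() for q in cv2.boxPoints(r)]) for k,r in blobs(im,(0,150,100),(6,255,255),60)]
print("orange");[print(np.round(r[0]),np.round(r[1]),w(r[0],.106,c).round(4),[w(q,.106,c)[:2].round(3).tolist() for q in cv2.boxPoints(r)]) for k,r in blobs(im,(8,150,100),(22,255,255),60)]
print("black");[print(np.round(r[0]),np.round(r[1],1),[w(q,.142,c)[:2].round(4).tolist() for q in cv2.boxPoints(r)]) for k,r in blobs(im,(0,0,0),(179,255,60),30,(415,140,560,300))]
print("rail");[print(np.round(r[0]),np.round(r[1],1),[w(q,.100,c)[:2].round(4).tolist() for q in cv2.boxPoints(r)]) for k,r in blobs(im,(0,0,0),(179,255,60),300,(225,175,420,215))]
print("blue");[print(np.round(r[0]),np.round(r[1],1),w(r[0],.01,c).round(4)) for k,r in blobs(im,(100,130,60),(120,255,255),60)]
a=cv2.resize(im[255:330,195:275],None,fx=6,fy=6,interpolation=2)
b=cv2.resize(im[145:302,405:535],None,fx=3.5,fy=3.5,interpolation=2)[:450,:310*2]
f=np.zeros((550,480+456,3),np.uint8);f[:450,:480]=a;f[:b.shape[0],480:480+b.shape[1]]=b
cv2.imwrite("pics/c0.png",cv2.resize(f,(790,464)))
E
```

```text
red
[244. 355.] [ 5. 20.] [0.2201 0.2841 0.104 ] [[0.2, 0.296], [0.244, 0.283], [0.24, 0.272], [0.197, 0.285]]
[229. 289.] [ 6. 34.] [0.3739 0.3196 0.104 ] [[0.376, 0.36], [0.387, 0.282], [0.372, 0.279], [0.361, 0.358]]
[128. 285.] [48. 10.] [0.3891 0.5586 0.104 ] [[0.442, 0.587], [0.447, 0.564], [0.337, 0.53], [0.332, 0.553]]
orange
[494. 262.] [34. 17.] [ 0.4185 -0.3019  0.106 ] [[0.457, -0.281], [0.461, -0.32], [0.38, -0.323], [0.377, -0.284]]
[513. 194.] [17. 33.] [ 0.5796 -0.3593  0.106 ] [[0.543, -0.332], [0.622, -0.346], [0.617, -0.387], [0.537, -0.372]]
[438. 173.] [32. 16.] [ 0.6383 -0.184   0.106 ] [[0.679, -0.167], [0.678, -0.206], [0.598, -0.201], [0.599, -0.163]]
black
[497. 261.] [18.   8.9] [[0.4367, -0.2869], [0.4381, -0.3069], [0.3971, -0.3078], [0.3956, -0.2878]]
[497. 216.] [39.  14.6] [[0.5584, -0.2763], [0.5709, -0.3082], [0.4853, -0.3363], [0.4729, -0.3047]]
[516. 193.] [ 8.2 19.9] [[0.5532, -0.3403], [0.6001, -0.3492], [0.5974, -0.3677], [0.5505, -0.3587]]
[440. 170.] [19.  7.] [[0.6572, -0.1744], [0.6567, -0.1908], [0.6106, -0.188], [0.6111, -0.1717]]
rail
[323. 197.] [ 27.1 180.2] [[0.625, 0.3126], [0.6204, -0.1238], [0.5534, -0.1217], [0.5574, 0.311]]
blue
[  8. 285.] [19.3 10.9] [0.4065 0.9025 0.01  ]
[333. 285.] [30.   9.5] [0.3855 0.0778 0.01  ]
[479. 265.] [59.3 18.9] [ 0.4236 -0.2896  0.01  ]
[427. 258.] [10.5 58.2] [ 0.4468 -0.1606  0.01  ]
[410. 256.] [59. 15.] [ 0.4511 -0.1201  0.01  ]
[502. 205.] [27.6 57.1] [ 0.5762 -0.3588  0.01  ]
[432. 180.] [55. 26.] [ 0.6494 -0.1853  0.01  ]
[476. 133.] [14.8 16.1] [ 0.772  -0.3074  0.01  ]
```

View pics/c0.png

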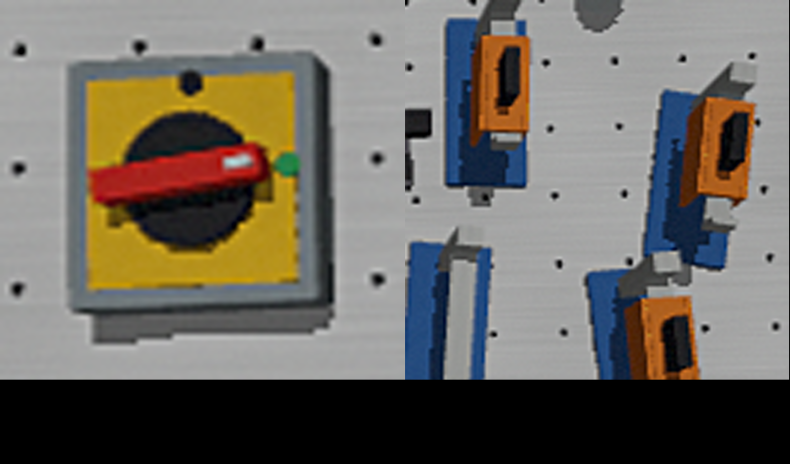

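The crop confirms the middle isolator: its white mark is at the green dot (ON), and the black dot (OFF) is up in the image. Next I rise and swing over the bench.

>>> servo_tool(
  targets=[
    [1,0.92,-0.91,-0.27,0],
    [1,0.92,-0.91,-0.27,0],
    [1,0.92,-0.91,-0.27,0],
    [1,0.92,-0.91,-0.27,0],
    [1,0.92,-0.91,-0.27,0],
    [1,0.92,-0.91,-0.27,0],
    [1,0.92,-0.91,-0.27,0],
    [1,0.92,-0.91,-0.27,0],
    [1,0.92,-0.91,-0.27,0],
    [1,0.92,-0.91,-0.27,0],
    [1,0.92,-0.91,-0.27,0],
    [1,0.92,-0.91,-0.27,0],
    [1,0.92,-0.91,-0.27,0],
    [1,0.92,-0.91,-0.27,0],
    [1,0.92,-0.91,-0.27,0],
    [1,0.92,-0.91,-0.27,0],
    [1,0,0,0,0],
    [1,0,0,0,0],
  ],
)

```text
clock: 1.6
ee_pos: [0.4804, 0.0023, 0.3522]
eef_rot: [0.979, 0.202, 0.0, -0.0]
force: [0.1, -0.4, 0.6]
opening: 1.001
grasp_force: 0.0
```

Run:
```python
from h import *
goto([.43,.25,.30],-1.43)
c=cam("wrist");im=cams.read_camera("wrist");cv2.imwrite("pics/w1.png",im)
print("wristcam",-c[1].T@c[2],c[1][2],[px(p,c).round() for p in ((.57,.0,.1),(.374,.32,.104))])
im=cams.read_camera("top");c=cam("top")
# rail top face: darkness profile across the bar
g=cv2.cvtColor(im,cv2.COLOR_BGR2GRAY)
for x in (245,270,300,330,360,390,408): print(x,g[180:200,x].tolist())
print(g[187,405:420].tolist(),g[190,226:242].tolist())
```

```text
clk 1.60 tcp [0.4804 0.0023 0.3522] yaw 0.407 j7 -1.26 | shift [ 1.73 -8.25  1.74] turn -10.87 F [ 0.1 -0.4  0.6] grip 0.0 op 1.001
wristcam [0.54987095 0.03217881 0.51472455] [-0.25069758 -0.10817016 -0.96200309] [array([354., 118.]), array([  3., 170.])]
245 [170, 171, 170, 177, 184, 125, 31, 32, 31, 31, 36, 36, 32, 12, 14, 15, 9, 11, 6, 14]
270 [171, 168, 171, 176, 195, 54, 19, 28, 34, 35, 34, 32, 32, 9, 0, 199, 177, 175, 173, 172]
300 [170, 171, 175, 191, 85, 27, 31, 32, 35, 32, 29, 42, 2, 0, 151, 179, 175, 168, 169, 170]
330 [177, 177, 184, 125, 32, 29, 33, 33, 33, 34, 38, 8, 0, 100, 185, 178, 173, 170, 173, 174]
360 [150, 152, 152, 153, 153, 153, 155, 155, 149, 153, 146, 148, 149, 147, 145, 146, 118, 114, 87, 84]
390 [117, 116, 112, 106, 128, 152, 149, 149, 146, 149, 149, 149, 147, 148, 149, 149, 149, 148, 133, 148]
408 [80, 73, 111, 146, 140, 140, 139, 137, 139, 135, 138, 137, 137, 137, 136, 135, 137, 136, 136, 137]
[141, 140, 140, 137, 138, 138, 139, 79, 119, 151, 151, 149, 150, 157, 117] [177, 176, 178, 177, 177, 187, 137, 55, 25, 30, 35, 33, 33, 37, 34, 26]
```

View pics/w1.png

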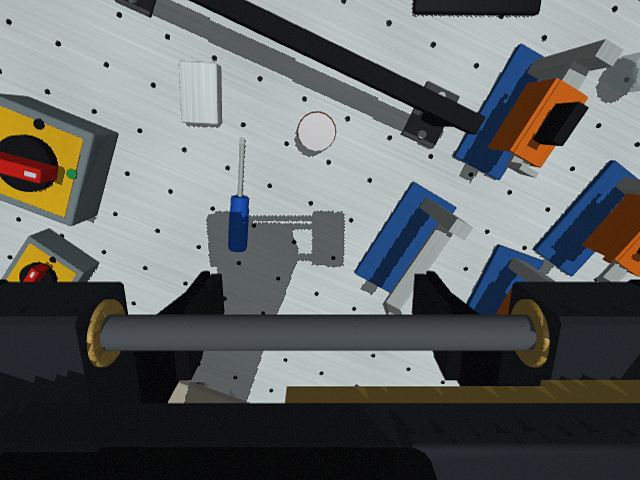

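>>> servo_tool(
  targets=[
    [1,0.08,-0.93,0.36,0],
    [1,0.08,-0.93,0.36,0],
    [1,0.08,-0.93,0.36,0],
    [1,0.08,-0.93,0.36,0],
    [1,0.08,-0.93,0.36,0],
    [1,0.08,-0.93,0.36,0],
    [1,0.08,-0.93,0.36,0],
    [1,0.08,-0.93,0.36,0],
    [1,0.08,-0.93,0.36,0],
    [1,0.08,-0.93,0.36,0],
    [1,0.08,-0.93,0.36,0],
    [1,0.08,-0.93,0.36,0],
    [1,0,0,0,0],
    [1,0,0,0,0],
  ],
)

```text
clock: 2.87
ee_pos: [0.3748, 0.3189, 0.2216]
eef_rot: [0.98, 0.2, -0.001, 0.0]
force: [0.4, -0.2, -0.3]
opening: 0.999
grasp_force: 0.0
```

>>> servo_tool(
  targets=[
    [0.2,0,0,0,-0.99],
    [0.2,0,0,0,-0.99],
    [0.2,0,0,0,-0.99],
    [0.2,0,0,0,-0.99],
    [0.2,0,0,0,-0.99],
    [0.2,0,0,0,-0.99],
    [0.2,0,0,0,-0.99],
    [0.2,0,0,0,-0.99],
    [0.2,0,0,0,-0.99],
    [0.2,0,0,0,-0.99],
    [0.2,0,0,0,-0.99],
    [0.2,0,0,0,0],
    [0.2,0,0,0,0],
  ],
)

```text
clock: 3.95
ee_pos: [0.3764, 0.3176, 0.2225]
eef_rot: [0.659, 0.752, -0.0, 0.0]
force: [0.4, 0.5, 0.8]
opening: 0.599
grasp_force: 0.0
```

Run:
```python
from h import *
goto([.374,.320,.079],-1.43)
c=cam("wrist");im=cams.read_camera("wrist");cv2.imwrite("pics/w2.png",im)
for k,r in blobs(im,(0,150,100),(6,255,255),100): print(np.round(r[0]),np.round(r[1]),w(r[0],.104,c).round(4),[w(q,.104,c)[:2].round(4).tolist() for q in cv2.boxPoints(r)])
# rail from top0 
t=cv2.imread("pics/top0.png");c=cam("top");g=cv2.cvtColor(t,cv2.COLOR_BGR2GRAY).astype(float)
for x in (255,275,290,300,315,330,345,375,395):
    col=g[175:205,x];i=np.argmax(col<90)+175;f=i-1+(g[i-1,x]-100)/(g[i-1,x]-g[i,x])
    print(x,round(f,2),w((x,f),.1,c)[:2].round(4),col[7:24].astype(int).tolist())
print([int(v) for v in g[187,405:420]],[int(v) for v in g[190,226:242]], w((414,187),.1,c),w((233,190),.1,c))
```

```text
clk 3.95 tcp [0.3764 0.3176 0.2225] yaw 1.703 j7 -0.79 | shift [ 0.09 -0.07  4.78] turn -0.07 F [0.4 0.5 0.8] grip 0.0 op 0.599
[318. 262.] [14. 19.] [0.3817 0.2895 0.104 ] [[0.3737, 0.2942], [0.3882, 0.2962], [0.3898, 0.2847], [0.3751, 0.2828]]
[135. 223.] [66. 11.] [0.2408 0.3022 0.104 ] [[0.2163, 0.3043], [0.2196, 0.3129], [0.2655, 0.3], [0.2625, 0.2912]]
[318. 212.] [87. 20.] [0.376  0.3292 0.104 ] [[0.3646, 0.3602], [0.3789, 0.3621], [0.3882, 0.2962], [0.3729, 0.2941]]
255 185.18 [0.6237 0.2586] [164, 167, 178, 115, 31, 23, 31, 32, 32, 27, 35, 3, 6, 54, 66, 67, 67]
275 184.65 [0.6235 0.2099] [166, 172, 190, 51, 21, 31, 30, 30, 28, 33, 30, 0, 42, 187, 172, 170, 168]
290 184.15 [0.6236 0.1734] [170, 183, 112, 31, 28, 27, 31, 31, 31, 33, 8, 0, 100, 179, 173, 165, 166]
300 183.79 [0.6238 0.1491] [169, 182, 78, 23, 30, 30, 30, 32, 30, 42, 7, 0, 145, 173, 168, 163, 163]
315 183.63 [0.623  0.1127] [170, 182, 51, 24, 29, 33, 32, 30, 38, 35, 2, 33, 182, 174, 164, 160, 162]
330 183.2 [0.6229 0.0764] [177, 117, 32, 27, 31, 32, 32, 31, 32, 12, 0, 95, 177, 171, 165, 166, 166]
345 182.82 [0.6227 0.0401] [185, 81, 27, 31, 31, 33, 32, 34, 44, 3, 0, 147, 176, 173, 167, 166, 171]
375 182.14 [ 0.6221 -0.0324] [111, 33, 28, 36, 26, 33, 35, 34, 11, 0, 96, 175, 173, 167, 163, 167, 165]
395 181.69 [ 0.6217 -0.0806] [60, 22, 33, 34, 37, 33, 34, 42, 11, 10, 10, 10, 9, 6, 4, 1, 9]
[34, 37, 33, 33, 34, 33, 35, 32, 15, 166, 167, 164, 173, 100, 58] [171, 171, 170, 170, 172, 180, 133, 54, 24, 29, 31, 29, 29, 28, 27, 30] [ 0.60704669 -0.12557841  0.1       ] [0.61334565 0.31217094 0.1       ]
```

View pics/w2.png

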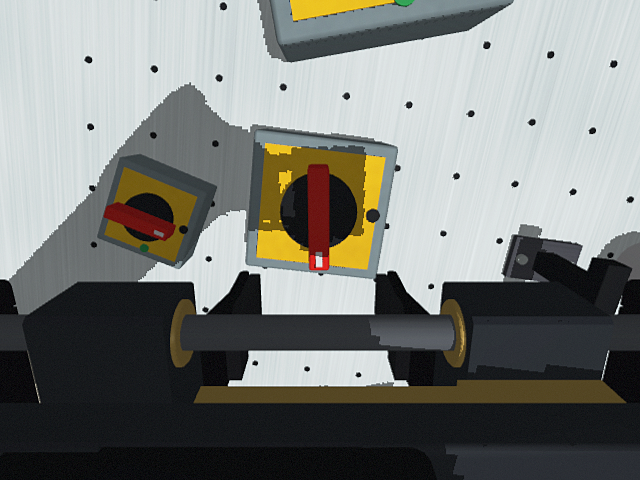

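The bar is centred at about (0.376, 0.321) with direction −1.437, its mark toward the ON dot. This agrees with the top view within 3 mm. I descend and grip it.

>>> servo_tool(
  targets=[
    [0.2,0.1,0,0.8,-0.07],
    [0.2,0,0,0.8,0],
    [0.2,0,0,0.8,0],
    [0.2,0,0,0.8,0],
    [0.2,0,0,0.8,0],
    [0.2,0,0,0.75,0],
    [0.2,0,0,0,0],
    [-1,0,0,0,0],
    [-1,0,0,0,0],
    [-1,0,0,0,0],
    [-1,0,0,0,0],
    [-1,0,0,0,0],
    [-1,0,0,0,0],
    [-1,0,0,0,0],
  ],
  grip_force=30,
)

```text
clock: 5.17
ee_pos: [0.3763, 0.3224, 0.0805]
eef_rot: [0.653, 0.757, 0.001, 0.001]
force: [1.9, 1.0, 0.4]
opening: 0.177
grasp_force: 30.0
```

>>> servo_tool(
  targets=[
    [-1,0,0,0,-0.9],
    [-1,0,0,0,-0.9],
    [-1,0,0,0,-0.9],
    [-1,0,0,0,-0.9],
    [-1,0,0,0,-0.9],
    [-1,0,0,0,-0.9],
    [-1,0,0,0,-0.9],
    [-1,0,0,0,-0.9],
    [-1,0,0,0,-0.9],
    [-1,0,0,0,-0.9],
    [-1,0,0,0,-0.9],
    [-1,0,0,0,-0.9],
    [-1,0,0,0,-0.9],
    [-1,0,0,0,-0.7],
    [-1,0,0,0,0],
    [-1,0,0,0,0],
    [-1,0,0,0,0],
  ],
)

```text
clock: 6.58
ee_pos: [0.3756, 0.3218, 0.0805]
eef_rot: [-0.031, 1.0, -0.0, 0.0]
force: [-0.4, -3.4, 6.8]
opening: 0.184
grasp_force: 30.8
```

Run:
```python
from h import *
goto([.376,.321,.24]);print(status.read_state()["wrist_torque"])
```

```text
clk 6.58 tcp [0.3756 0.3218 0.0805] yaw -3.079 j7 0.35 | shift [-0.01 -0.03 -5.32] turn 0.00 F [-0.4 -3.4  6.8] grip 30.8 op 0.184
[-0.52708167 -0.25594856 -0.77448787]
```

>>> servo_tool(
  targets=[
    [0.2,0,0,0,0],
    [0.2,0,0,0,0],
    [0.2,0,0,0,0],
    [0.2,0,0,0,0],
    [0.2,0,0,-0.9,0],
    [0.2,0,0,-0.9,0],
    [0.2,0,0,-0.9,0],
    [0.2,0,0,-0.9,0],
    [0.2,0,0,-0.9,0],
    [0.2,0,0,-0.9,0],
    [0.2,0,0,0,0],
    [0.2,0,0,0,0],
  ],
)

```text
clock: 7.58
ee_pos: [0.3754, 0.3226, 0.243]
eef_rot: [-0.032, 0.999, 0.0, 0.001]
force: [0.1, -0.5, -0.2]
opening: 0.596
grasp_force: 0.0
```

Run:
```python
from h import *
goto([.5,.0,.30],0.)
c=cam("wrist");im=cams.read_camera("wrist");cv2.imwrite("pics/w3.png",im)
for k,r in blobs(im,(0,150,100),(6,255,255),100): print(np.round(r[0]),np.round(r[1]),w(r[0],.104,c).round(4),[w(q,.104,c)[:2].round(4).tolist() for q in cv2.boxPoints(r)])
```

```text
clk 7.58 tcp [0.3754 0.3226 0.243 ] yaw -3.078 j7 0.61 | shift [ -3.46 -11.    -1.89] turn 0.53 F [ 0.1 -0.5 -0.2] grip 0.0 op 0.596
[607. 252.] [ 64. 123.] [0.3889 0.5633 0.104 ] [[0.4461, 0.5509], [0.34, 0.5242], [0.3368, 0.5746], [0.4425, 0.6063]]
[317. 218.] [20. 95.] [0.3754 0.322  0.104 ] [[0.4163, 0.3147], [0.3375, 0.3136], [0.3371, 0.3287], [0.416, 0.331]]
[287.  26.] [13. 59.] [0.2376 0.2924 0.104 ] [[0.2554, 0.2825], [0.2187, 0.2931], [0.2204, 0.302], [0.2573, 0.2917]]
```

View pics/w3.png

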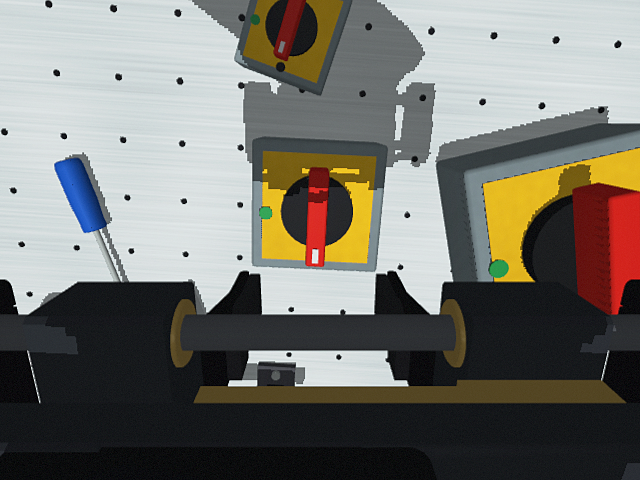

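The isolator is OFF: its mark is at the black dot and the bar yaw is about 0.02, a turn of 1.457 rad. Next is guard A, the one at top px (437,172).

>>> servo_tool(
  targets=[
    [0.2,0,0,0,1],
    [0.2,0,0,0,1],
    [0.2,0,0,0,1],
    [0.2,0,0,0,1],
    [0.2,0,0,0,1],
    [0.2,0,0,0,1],
    [0.2,0,0,0,1],
    [0.2,0,0,0,1],
    [0.2,0,0,0,1],
    [0.2,0,0,0,1],
    [0.2,0,0,0,1],
    [0.2,0,0,0,1],
    [0.2,0,0,0,1],
    [0.2,0,0,0,0],
  ],
)

```text
clock: 8.8
ee_pos: [0.3744, 0.3217, 0.2406]
eef_rot: [0.682, 0.731, -0.001, -0.0]
force: [-0.2, -0.0, 0.3]
opening: 0.596
grasp_force: 0.0
```

>>> servo_tool(
  targets=[
    [0.2,-0.97,0.41,-0.09,0],
    [0.2,-0.97,0.41,-0.09,0],
    [0.2,-0.97,0.41,-0.09,0],
    [0.2,-0.97,0.41,-0.09,0],
    [0.2,-0.97,0.41,-0.09,0],
    [0.2,-0.97,0.41,-0.09,0],
    [0.2,-0.97,0.41,-0.09,0],
    [0.2,-0.97,0.41,-0.09,0],
    [0.2,-0.97,0.41,-0.09,0],
    [0.2,-0.97,0.41,-0.09,0],
    [0.2,-0.97,0.41,-0.09,0],
    [0.2,-0.97,0.41,-0.09,0],
    [0.2,-0.97,0.41,-0.09,0],
    [0.2,-0.97,0.41,-0.09,0],
    [0.2,-0.97,0.41,-0.09,0],
    [0.2,-0.97,0.41,-0.09,0],
    [0.2,-0.97,0.41,-0.09,0],
    [0.2,-0.97,0.41,-0.09,0],
    [0.2,0,0,0,0],
  ],
)

```text
clock: 10.38
ee_pos: [0.6356, -0.1908, 0.2876]
eef_rot: [0.681, 0.732, -0.001, -0.001]
force: [0.2, -1.2, 0.4]
opening: 0.6
grasp_force: 0.0
```

>>> servo_tool(
  targets=[
    [0.2,0,0,0,1],
    [0.2,0,0,0,1],
    [0.2,0,0,0,1],
    [0.2,0,0,0,1],
    [0.2,0,0,0,1],
    [0.2,0,0,0,1],
    [0.2,0,0,0,1],
    [0.2,0,0,0,1],
    [0.2,0,0,0,1],
    [0.2,0,0,0,1],
    [0.2,0,0,0,1],
    [0.2,0,0,0,1],
    [0.2,0,0,0,1],
    [0.2,0,0,0,1],
    [0.2,0,0,0,0],
    [0.2,0,0,0,0],
  ],
)

```text
clock: 11.72
ee_pos: [0.6348, -0.1833, 0.2894]
eef_rot: [1.0, -0.014, -0.001, -0.0]
force: [-0.1, 0.3, -1.2]
opening: 0.599
grasp_force: 0.0
```

```bash
cat >> h.py <<'E'
def look(name,near):
    """find orange guards and dark tab on the wrist picture; tab-top corner polygons are meant at z .142"""
    c=cam("wrist");im=cams.read_camera("wrist");cv2.imwrite(name,im)
    for k,r in blobs(im,(8,150,60),(22,255,255),200):
        print("orange px",np.round(r[0]),np.round(r[1]),"at .106:",w(r[0],.106,c).round(4),[w(q,.106,c)[:2].round(3).tolist() for q in cv2.boxPoints(r)])
    for dx,dy in ((-.02,-.006),(-.02,.006),(.02,.006),(.02,-.006),(0,0)):
        print("pred tab px",px((near[0]+dx,near[1]+dy,.142),c).round(),end=" ")
    print()
E
python3 - <<'E'
from h import *
goto([.636,-.182,.29],-.056);print(status.read_state()["joints"].round(2))
look("pics/w4.png",(.636,-.182))
E
```

```text
clk 11.72 tcp [ 0.6348 -0.1833  0.2894] yaw -0.027 j7 -1.51 | shift [ 0.04 -0.04 -0.02] turn 0.24 F [-0.1  0.3 -1.2] grip 0.0 op 0.599
[ 0.55  0.44 -0.5   1.22  0.2   1.53 -1.51]
orange px [316. 393.] [ 20. 191.] at .106: [ 0.4354 -0.1754  0.106 ] [[0.447, -0.075], [0.449, -0.276], [0.424, -0.277], [0.422, -0.073]]
orange px [145. 267.] [40. 17.] at .106: [ 0.5818 -0.0159  0.106 ] [[0.584, 0.005], [0.599, -0.005], [0.58, -0.037], [0.564, -0.027]]
orange px [493. 249.] [66. 78.] at .106: [ 0.5919 -0.3479  0.106 ] [[0.563, -0.31], [0.637, -0.324], [0.619, -0.384], [0.543, -0.374]]
orange px [318. 197.] [44. 90.] at .106: [ 0.6457 -0.1839  0.106 ] [[0.605, -0.16], [0.687, -0.168], [0.684, -0.207], [0.601, -0.201]]
pred tab px [324. 240.] pred tab px [310. 240.] pred tab px [308. 193.] pred tab px [323. 193.] pred tab px [316. 217.]
```

View pics/w4.png

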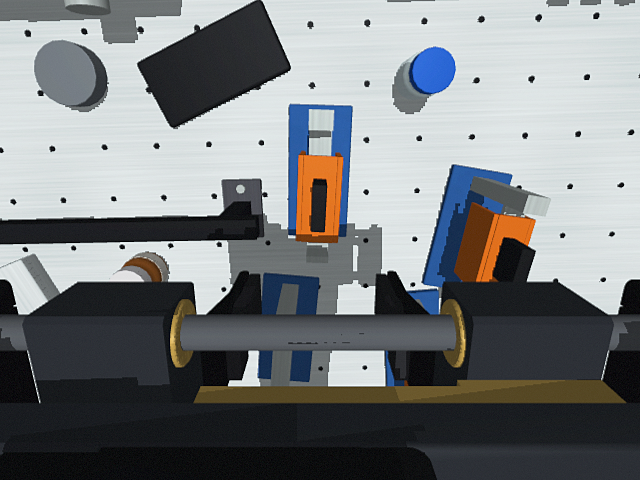

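The tab top is at about px (319,210), inside the orange bridge (318,197). I refine it with a grey profile.

Run:
```python
from h import *
im=cv2.imread("pics/w4.png");c=cam("wrist")
hsv=cv2.cvtColor(im,cv2.COLOR_BGR2HSV)
print("col318 V",[(i,int(hsv[i,318,2])) for i in range(148,246,2)])
print("row V",{r:[int(v) for v in hsv[r,290:346,2]] for r in (200,220)})
for p in ((318,237),(318,241),(318,154)): print(p,w(p,.106,c).round(4))
for p in ((318,232),(318,187),(318,180)): print(p,w(p,.142,c).round(4))
```

```text
col318 V [(148, 202), (150, 203), (152, 203), (154, 215), (156, 227), (158, 231), (160, 230), (162, 230), (164, 229), (166, 229), (168, 229), (170, 229), (172, 229), (174, 229), (176, 231), (178, 172), (180, 20), (182, 22), (184, 14), (186, 40), (188, 41), (190, 37), (192, 38), (194, 39), (196, 39), (198, 38), (200, 39), (202, 39), (204, 38), (206, 38), (208, 37), (210, 39), (212, 36), (214, 36), (216, 38), (218, 36), (220, 38), (222, 35), (224, 34), (226, 39), (228, 34), (230, 34), (232, 234), (234, 237), (236, 111), (238, 113), (240, 116), (242, 92), (244, 215)]
row V {200: [160, 162, 163, 163, 162, 171, 140, 224, 234, 231, 230, 224, 193, 226, 229, 227, 227, 228, 228, 231, 248, 129, 35, 40, 40, 36, 38, 38, 39, 36, 39, 37, 39, 40, 39, 36, 111, 240, 234, 228, 228, 228, 228, 228, 232, 200, 227, 229, 230, 246, 140, 167, 169, 165, 164, 165], 220: [161, 161, 162, 161, 163, 175, 193, 239, 230, 228, 227, 182, 227, 229, 228, 228, 228, 230, 245, 138, 117, 51, 36, 36, 36, 38, 31, 38, 38, 34, 33, 36, 35, 40, 33, 163, 238, 231, 228, 227, 227, 228, 228, 230, 213, 224, 229, 231, 242, 119, 162, 161, 158, 161, 161, 160]}
(318, 237) [ 0.6078 -0.1826  0.106 ]
(318, 241) [ 0.6039 -0.1825  0.106 ]
(318, 154) [ 0.6842 -0.1847  0.106 ]
(318, 232) [ 0.6229 -0.183   0.142 ]
(318, 187) [ 0.6607 -0.184   0.142 ]
(318, 180) [ 0.6664 -0.1842  0.142 ]
```

>>> servo_tool(
  targets=[
    [0.2,0.17,0,0.84,0.27],
    [0.2,0,0,0.84,0],
    [0.2,0,0,0.84,0],
    [0.2,0,0,0.84,0],
    [0.2,0,0,0.84,0],
    [0.2,0,0,0.84,0],
    [0.2,0,0,0.84,0],
    [0.2,0,0,0,0],
    [-1,0,0,0,0],
    [-1,0,0,0,0],
    [-1,0,0,0,0],
    [-1,0,0,0,0],
    [-1,0,0,0,0],
    [-1,0,0,0,0],
    [-1,0,0,0,0],
  ],
  grip_force=45,
)

```text
clock: 13.02
ee_pos: [0.6403, -0.1837, 0.1147]
eef_rot: [0.999, -0.033, 0.0, 0.0]
force: [0.5, -0.7, -1.4]
opening: 0.153
grasp_force: 0.0
```

Run:
```python
from h import *
goto([.640,-.1835,.24],-.06)
im=cv2.imread("pics/w4.png")
```

```text
clk 13.02 tcp [ 0.6403 -0.1837  0.1147] yaw -0.066 j7 -1.59 | shift [-0.01 -0.01 -4.18] turn -0.05 F [ 0.5 -0.7 -1.4] grip 0.0 op 0.153
```

>>> servo_tool(
  targets=[
    [-1,0,0,0,0],
    [-1,0,0,0,0],
    [-1,0,0,0,0],
    [-1,0,0,-0.5,0],
    [-1,0,0,-0.7,0],
    [-1,0,0,-0.7,0],
    [-1,0,0,-0.7,0],
    [-1,0,0,-0.7,0],
    [-1,0,0,-0.7,0],
    [-1,0,0,-0.7,0],
    [-1,0,0,0,0],
  ],
)

```text
clock: 13.93
ee_pos: [0.6415, -0.1837, 0.2597]
eef_rot: [0.999, -0.033, 0.003, 0.001]
force: [-0.0, 1.1, -0.4]
opening: 0.13
grasp_force: 45.0
```

Run:
```python
from h import *
goto([.612,.20,.245],1.565)
look("pics/w5.png",(.64,-.18))
```

```text
clk 13.93 tcp [ 0.6415 -0.1837  0.2597] yaw -0.066 j7 -1.56 | shift [ -1.83 -12.7    0.47] turn 12.58 F [-0.   1.1 -0.4] grip 45.0 op 0.130
orange px [134. 288.] [33. 15.] at .106: [ 0.5882 -0.0162  0.106 ] [[0.588, 0.0], [0.601, -0.007], [0.589, -0.032], [0.575, -0.025]]
orange px [508. 264.] [74. 94.] at .106: [ 0.5891 -0.3468  0.106 ] [[0.556, -0.307], [0.639, -0.322], [0.62, -0.384], [0.535, -0.373]]
orange px [318. 239.] [112.  86.] at .106: [ 0.6228 -0.1826  0.106 ] [[0.673, -0.15], [0.668, -0.221], [0.568, -0.218], [0.573, -0.141]]
pred tab px [323. 255.] pred tab px [307. 256.] pred tab px [303. 205.] pred tab px [319. 204.] pred tab px [313. 231.]
```

View pics/w5.png

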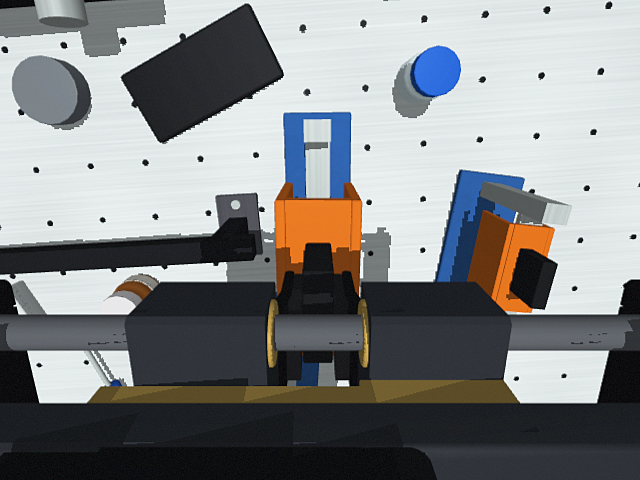

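The guard is held squarely and is off its hook. I carry it to the rail.

>>> servo_tool(
  targets=[
    [-1,-0.13,-0.91,0,0],
    [-1,-0.13,-0.91,0,0],
    [-1,-0.13,-0.91,0,0],
    [-1,-0.13,-0.91,0,0],
    [-1,-0.13,-0.91,0,0],
    [-1,-0.13,-0.91,0,0],
    [-1,-0.13,-0.91,0,0],
    [-1,-0.13,-0.91,0,0],
    [-1,-0.13,-0.91,0,0],
    [-1,-0.13,-0.91,0,0],
    [-1,-0.13,-0.91,0,0],
    [-1,-0.13,-0.91,0,0],
    [-1,-0.13,-0.91,0,0],
    [-1,-0.13,-0.91,0,0],
    [-1,0,0,0,0],
  ],
)

```text
clock: 15.23
ee_pos: [0.6082, 0.2084, 0.2535]
eef_rot: [1.0, -0.029, -0.002, -0.001]
force: [-0.2, 0.7, -1.2]
opening: 0.129
grasp_force: 45.0
```

>>> servo_tool(
  targets=[
    [-1,0,0,0,-0.97],
    [-1,0,0,0,-0.97],
    [-1,0,0,0,-0.97],
    [-1,0,0,0,-0.97],
    [-1,0,0,0,-0.97],
    [-1,0,0,0,-0.97],
    [-1,0,0,0,-0.97],
    [-1,0,0,0,-0.97],
    [-1,0,0,0,-0.97],
    [-1,0,0,0,-0.97],
    [-1,0,0,0,-0.97],
    [-1,0,0,0,-0.97],
    [-1,0,0,0,-0.97],
    [-1,0,0,0,-0.97],
    [-1,0,0,0,0],
    [-1,0,0,0,0],
  ],
)

```text
clock: 16.57
ee_pos: [0.6107, 0.201, 0.254]
eef_rot: [0.711, 0.703, -0.001, -0.0]
force: [0.2, 0.6, -0.8]
opening: 0.136
grasp_force: 45.0
```

Run:
```python
from h import *
goto([.6127,.20,.117],1.565)
c=cam("wrist");im=cams.read_camera("wrist");cv2.imwrite("pics/w6.png",im)
print("rail pred px",[(y,px((.6127,y,.1),c).round().tolist()) for y in (.20,.24,.26,.28,.30,.312)])
g=cv2.cvtColor(im,cv2.COLOR_BGR2GRAY)
for y in (.26,.28,.30):
    u,v=px((.6127,y,.1),c);r=int(round(v));a=g[r,int(u)-40:int(u)+41]
    print(y,r,a.tolist()) ; d=np.where(a<70)[0]
    if len(d): print([w((int(u)-40+q,r),.1,c)[:2].round(4) for q in (d[0]-.5,d[-1]+.5)])
```

```text
clk 16.57 tcp [0.6107 0.201  0.254 ] yaw 1.560 j7 -0.65 | shift [-0.03  0.07  4.57] turn -0.04 F [ 0.2  0.6 -0.8] grip 45.0 op 0.136
rail pred px [(0.2, [319.0, 217.0]), (0.24, [319.0, 169.0]), (0.26, [319.0, 144.0]), (0.28, [318.0, 118.0]), (0.3, [318.0, 91.0]), (0.312, [318.0, 75.0])]
0.26 144 [252, 253, 252, 247, 249, 252, 252, 246, 238, 234, 238, 235, 238, 240, 238, 251, 146, 113, 121, 122, 126, 121, 122, 126, 124, 126, 127, 124, 122, 120, 122, 122, 129, 132, 138, 65, 41, 41, 46, 46, 47, 49, 48, 48, 49, 48, 45, 49, 49, 45, 48, 47, 48, 48, 48, 49, 49, 49, 46, 1, 255, 245, 240, 237, 235, 240, 235, 234, 237, 236, 233, 234, 235, 233, 235, 233, 233, 233, 236, 235, 236]
[array([0.6078, 0.2602]), array([0.6278, 0.26  ])]
0.28 118 [238, 238, 234, 236, 240, 241, 237, 233, 232, 240, 254, 135, 77, 89, 93, 97, 50, 40, 51, 63, 76, 77, 76, 65, 52, 44, 45, 45, 47, 47, 45, 47, 44, 46, 47, 29, 46, 50, 45, 47, 45, 48, 47, 48, 48, 49, 45, 49, 48, 49, 49, 48, 48, 48, 48, 48, 49, 50, 49, 35, 70, 93, 93, 93, 95, 86, 84, 77, 85, 115, 136, 139, 142, 113, 87, 87, 89, 91, 90, 81, 136]
[array([0.5931, 0.2803]), array([0.6278, 0.2799])]
0.3 91 [237, 234, 236, 241, 241, 237, 231, 230, 241, 252, 147, 62, 76, 84, 84, 90, 97, 54, 38, 41, 46, 42, 42, 43, 43, 42, 44, 47, 43, 45, 43, 47, 46, 45, 39, 30, 44, 52, 48, 48, 49, 47, 48, 48, 46, 50, 46, 52, 48, 49, 49, 48, 49, 51, 46, 50, 50, 49, 52, 50, 33, 91, 96, 92, 91, 89, 91, 90, 91, 91, 91, 92, 90, 88, 89, 88, 88, 90, 89, 85, 55]
[array([0.5898, 0.3004]), array([0.6439, 0.2998])]
```

View pics/w6.png

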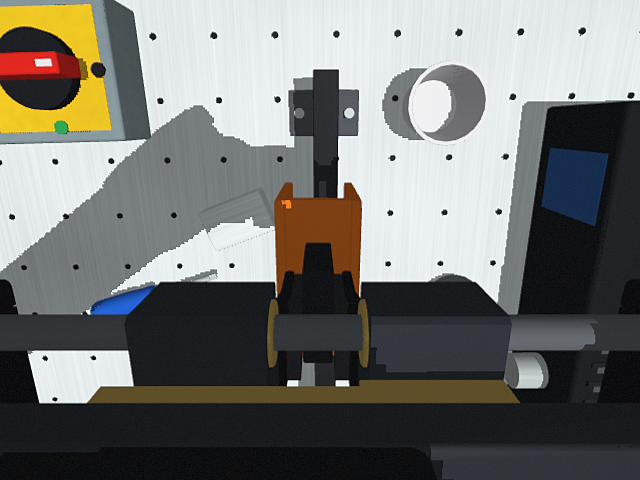

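The wrist view puts the rail centre at x≈0.6178 and the top view says 0.6127. The wrist camera agreed better at the isolator, so I use 0.617. I lower partway first.

>>> servo_tool(
  targets=[
    [-1,0,0.21,0.5,-0.04],
    [-1,0,0,0.7,0],
    [-1,0,0,0.7,0],
    [-1,0,0,0.7,0],
    [-1,0,0,0.1,0],
    [-1,0,0,0,0],
  ],
)

```text
clock: 17.12
ee_pos: [0.6167, 0.2007, 0.1721]
eef_rot: [0.709, 0.706, -0.001, -0.001]
force: [-0.1, -0.2, -0.6]
opening: 0.133
grasp_force: 45.0
```

Run:
```python
from h import *
goto([.617,.20,.117],1.565)
c=cam("wrist");im=cams.read_camera("wrist");cv2.imwrite("pics/w7.png",im)
g=cv2.cvtColor(im,cv2.COLOR_BGR2GRAY)
for y in (.25,.26,.27):
    u,v=px((.617,y,.1),c);r=int(round(v));a=g[r,int(u)-40:int(u)+41].astype(int)
    print(y,r,int(u)-40,a.tolist())
s=cams.read_camera("scene");cv2.imwrite("pics/s7.png",cv2.resize(s[170:400,120:440],None,fx=2.4,fy=2.4,interpolation=2))
```

```text
clk 17.12 tcp [0.6167 0.2007 0.1721] yaw 1.567 j7 -0.67 | shift [-0.02  0.02  1.84] turn 0.02 F [-0.1 -0.2 -0.6] grip 45.0 op 0.133
0.25 168 276 [124, 123, 123, 128, 124, 122, 123, 125, 123, 122, 121, 127, 124, 120, 124, 125, 125, 125, 127, 126, 125, 121, 120, 120, 122, 134, 62, 34, 39, 47, 46, 43, 44, 43, 43, 48, 46, 46, 45, 45, 46, 48, 44, 47, 46, 45, 48, 45, 46, 48, 46, 48, 48, 48, 45, 47, 48, 50, 36, 14, 23, 120, 131, 126, 125, 121, 126, 125, 123, 123, 125, 126, 123, 119, 121, 123, 123, 121, 122, 121, 123]
0.26 151 276 [236, 236, 238, 237, 237, 250, 145, 112, 118, 120, 124, 125, 120, 122, 126, 126, 123, 126, 127, 125, 122, 123, 121, 121, 124, 134, 66, 40, 43, 42, 46, 45, 45, 44, 46, 46, 46, 44, 46, 45, 46, 46, 46, 47, 45, 47, 49, 44, 48, 47, 46, 43, 47, 49, 47, 50, 45, 45, 20, 116, 252, 243, 238, 238, 237, 236, 236, 240, 234, 234, 235, 238, 235, 233, 233, 236, 234, 234, 235, 232, 234]
0.27 133 276 [125, 78, 85, 92, 93, 98, 53, 44, 46, 46, 44, 46, 43, 49, 47, 48, 43, 47, 45, 45, 51, 47, 44, 46, 46, 49, 27, 44, 46, 43, 46, 48, 45, 45, 46, 47, 46, 44, 45, 44, 46, 47, 48, 44, 49, 46, 46, 47, 47, 49, 46, 51, 46, 45, 49, 49, 47, 49, 44, 37, 92, 95, 92, 94, 92, 92, 91, 94, 92, 92, 90, 92, 93, 92, 91, 93, 92, 91, 93, 93, 93]
```

View pics/s7.png

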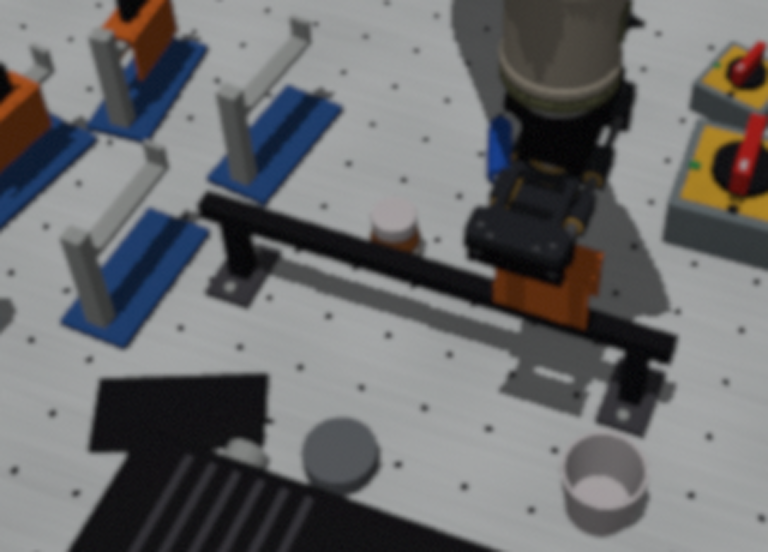

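The guard hangs just above the rail, and the close-up rail centre is x≈0.618. I lower it.

>>> servo_tool(
  targets=[
    [-1,0,0.04,0.3,0],
    [-1,0,0,0.3,0],
    [-1,0,0,0.3,0],
    [-1,0,0,0.3,0],
    [-1,0,0,0.3,0],
    [-1,0,0,0.3,0],
    [-1,0,0,0,0],
    [-1,0,0,0,0],
  ],
)

```text
clock: 17.88
ee_pos: [0.6182, 0.2011, 0.1196]
eef_rot: [0.708, 0.706, -0.0, -0.0]
force: [0.1, -0.3, -1.3]
opening: 0.137
grasp_force: 45.0
```

Run:
```python
from h import *
goto([.618,.20,.1147],1.565)
```

```text
clk 17.88 tcp [0.6182 0.2011 0.1196] yaw 1.568 j7 -0.69 | shift [-0.04 -0.01  0.16] turn 0.03 F [ 0.1 -0.3 -1.3] grip 45.0 op 0.137
```

>>> servo_tool(
  targets=[
    [-1,0,0,0.16,0],
    [-1,0,0,0,0],
    [0.2,0,0,0,0],
    [0.2,0,0,0,0],
    [0.2,0,0,0,0],
    [0.2,0,0,0,0],
    [0.2,0,0,0,0],
    [0.2,0,0,-0.6,0],
    [0.2,0,0,-0.8,0],
    [0.2,0,0,-0.8,0],
    [0.2,0,0,-0.8,0],
    [0.2,0,0,-0.8,0],
    [0.2,0,0,-0.8,0],
    [0.2,0,0,-0.8,0],
    [0.2,0,0,0,0],
  ],
)

```text
clock: 19.13
ee_pos: [0.6196, 0.2024, 0.2828]
eef_rot: [0.708, 0.706, 0.003, 0.001]
force: [0.4, 1.2, 0.7]
opening: 0.601
grasp_force: 0.0
```

Run:
```python
from h import *
goto([.582,-.357,.28],-.18)
look("pics/w8.png",(.618,.2))
```

```text
clk 19.13 tcp [0.6196 0.2024 0.2828] yaw 1.568 j7 -0.63 | shift [-18.65  -1.2    0.04] turn -11.61 F [0.4 1.2 0.7] grip 0.0 op 0.601
orange px [315. 206.] [92. 44.] at .106: [0.6192 0.2065 0.106 ] [[0.6, 0.247], [0.639, 0.247], [0.639, 0.163], [0.599, 0.163]]
pred tab px [289. 230.] pred tab px [289. 216.] pred tab px [338. 216.] pred tab px [338. 230.] pred tab px [314. 223.]
```

View pics/w8.png

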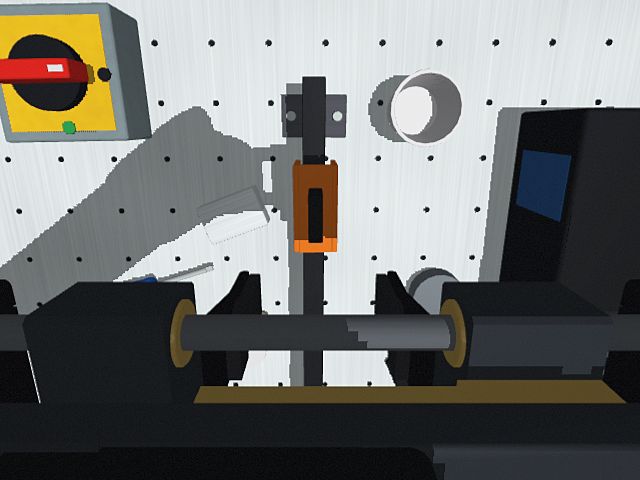

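The first guard is astride the rail, seated and aligned, at (0.619, 0.205). Next is guard B, at top px (511,195).

>>> servo_tool(
  targets=[
    [0.2,-0.94,-0.06,0,0],
    [0.2,-0.94,-0.06,0,0],
    [0.2,-0.94,-0.06,0,0],
    [0.2,-0.94,-0.06,0,0],
    [0.2,-0.94,-0.06,0,0],
    [0.2,-0.94,-0.06,0,0],
    [0.2,-0.94,-0.06,0,0],
    [0.2,-0.94,-0.06,0,0],
    [0.2,-0.94,-0.06,0,0],
    [0.2,-0.94,-0.06,0,0],
    [0.2,-0.94,-0.06,0,0],
    [0.2,-0.94,-0.06,0,0],
    [0.2,-0.94,-0.06,0,0],
    [0.2,-0.94,-0.06,0,0],
    [0.2,-0.94,-0.06,0,0],
    [0.2,-0.94,-0.06,0,0],
    [0.2,-0.94,-0.06,0,0],
    [0.2,-0.94,-0.06,0,0],
    [0.2,-0.94,-0.06,0,0],
    [0.2,-0.94,-0.06,0,0],
  ],
)

```text
clock: 20.85
ee_pos: [0.5803, -0.364, 0.2764]
eef_rot: [0.708, 0.706, -0.0, -0.001]
force: [0.1, 0.3, 0.5]
opening: 0.6
grasp_force: 0.0
```

>>> servo_tool(
  targets=[
    [0.2,0,0,0,0.97],
    [0.2,0,0,0,0.97],
    [0.2,0,0,0,0.97],
    [0.2,0,0,0,0.97],
    [0.2,0,0,0,0.97],
    [0.2,0,0,0,0.97],
    [0.2,0,0,0,0.97],
    [0.2,0,0,0,0.97],
    [0.2,0,0,0,0.97],
    [0.2,0,0,0,0.97],
    [0.2,0,0,0,0.97],
    [0.2,0,0,0,0.97],
    [0.2,0,0,0,0.97],
    [0.2,0,0,0,0.97],
    [0.2,0,0,0,0.97],
    [0.2,0,0,0,0],
    [0.2,0,0,0,0],
  ],
)

```text
clock: 22.27
ee_pos: [0.5807, -0.3625, 0.2766]
eef_rot: [0.996, -0.087, -0.001, -0.0]
force: [1.2, -0.6, -0.0]
opening: 0.599
grasp_force: 0.0
```

```bash
cat >> h.py <<'E'
def tab(name):
    """each guard in the wrist picture: orange bridge rect at .106 and dark tab rect (top at .142) inside its hull"""
    c=cam("wrist");im=cams.read_camera("wrist");cv2.imwrite(name,im);hsv=cv2.cvtColor(im,cv2.COLOR_BGR2HSV)
    for k,r in blobs(im,(8,150,60),(22,255,255),600):
        h=np.zeros(im.shape[:2],np.uint8);cv2.drawContours(h,[cv2.convexHull(k)],-1,255,-1)
        # top face of tab is grey ~30-50, side faces <28
        for nm,lo,hi in (("dark",0,60),("topface",30,60)):
            m=cv2.morphologyEx(cv2.inRange(hsv,(0,0,lo),(179,255,hi))&h,cv2.MORPH_OPEN,np.ones((3,3)))
            cs=cv2.findContours(m,cv2.RETR_EXTERNAL,cv2.CHAIN_APPROX_NONE)[0]
            if not cs: continue
            k2=max(cs,key=cv2.contourArea);q=cv2.minAreaRect(k2)
            P=np.array([w(z,.142,c)[:2] for z in cv2.boxPoints(q)]);e=[P[1]-P[0],P[2]-P[1]];e.sort(key=np.linalg.norm)
            print(nm,"px",np.round(q[0]),np.round(q[1],1),"centre",P.mean(0).round(4),"size",[round(float(np.linalg.norm(v)),4) for v in e],"yaw %.3f"%((np.arctan2(e[1][1],e[1][0])+np.pi/2)%np.pi-np.pi/2))
        print("  orange",np.round(r[0]),np.round(r[1]),w(r[0],.106,c)[:2].round(4))
E
python3 - <<'E'
from h import *
goto([.586,-.358,.28],-.18); print(status.read_state()["joints"].round(2))
tab("pics/w9.png")
E
```

```text
clk 22.27 tcp [ 0.5807 -0.3625  0.2766] yaw -0.174 j7 -1.38 | shift [ 0.15 -0.18 -0.11] turn 0.05 F [ 1.2 -0.6 -0. ] grip 0.0 op 0.599
[ 0.79  0.49 -0.47  1.17  0.21  1.53 -1.38]
dark px [480. 380.] [186.1  24.3] centre [ 0.4107 -0.4817] size [0.0251, 0.1683] yaw 1.285
topface px [520. 373.] [107.  12.] centre [ 0.4119 -0.5169] size [0.0125, 0.0953] yaw 1.397
  orange [408. 376.] [ 51. 428.] [ 0.3979 -0.4224]
dark px [452. 344.] [11.  5.] centre [ 0.4514 -0.4592] size [0.0044, 0.011] yaw -0.076
topface px [452. 344.] [11.  5.] centre [ 0.4514 -0.4592] size [0.0044, 0.011] yaw -0.076
  orange [453. 333.] [67. 22.] [ 0.4392 -0.4713]
dark px [190. 316.] [ 4. 10.] centre [ 0.518  -0.2403] size [0.0038, 0.0085] yaw 1.397
topface px [190. 316.] [ 4. 10.] centre [ 0.518  -0.2403] size [0.0038, 0.0085] yaw 1.397
  orange [182. 333.] [23. 68.] [ 0.4848 -0.2114]
dark px [312. 216.] [54. 14.] centre [ 0.5859 -0.3585] size [0.0109, 0.044] yaw -0.173
topface px [312. 205.] [18. 12.] centre [ 0.595  -0.3601] size [0.0094, 0.0144] yaw -0.174
  orange [312. 206.] [93. 45.] [ 0.5864 -0.3585]
```

>>> servo_tool(
  targets=[
    [0.2,0.12,-0.16,0.77,0],
    [0.2,0,0,0.77,0],
    [0.2,0,0,0.77,0],
    [0.2,0,0,0.77,0],
    [0.2,0,0,0.77,0],
    [0.2,0,0,0.77,0],
    [0.2,0,0,0.77,0],
    [0.2,0,0,0,0],
    [-1,0,0,0,0],
    [-1,0,0,0,0],
    [-1,0,0,0,0],
    [-1,0,0,0,0],
    [-1,0,0,0,0],
    [-1,0,0,0,0],
    [-1,0,0,0,0],
    [-1,0,0,0,0],
    [-1,0,0,0,0],
    [-1,0,0,0,0],
  ],
  grip_force=45,
)

```text
clock: 23.82
ee_pos: [0.5854, -0.3586, 0.1161]
eef_rot: [0.996, -0.089, 0.0, 0.0]
force: [-1.4, -0.1, 2.9]
opening: 0.136
grasp_force: 45.0
```

>>> servo_tool(
  targets=[
    [-1,0,0,-0.5,0],
    [-1,0,0,-0.7,0],
    [-1,0,0,-0.7,0],
    [-1,0,0,-0.7,0],
    [-1,0,0,-0.7,0],
    [-1,0,0,-0.7,0],
    [-1,0,0,-0.7,0],
    [-1,0,0,0,0],
  ],
)

```text
clock: 24.48
ee_pos: [0.5867, -0.3589, 0.2613]
eef_rot: [0.996, -0.089, 0.003, 0.001]
force: [-0.1, -0.5, -0.1]
opening: 0.138
grasp_force: 45.0
```

Run:
```python
from h import *
goto([.618,.08,.26]);tab("pics/w10.png")
```

```text
clk 24.48 tcp [ 0.5867 -0.3589  0.2613] yaw -0.178 j7 -1.39 | shift [-1.560e+00 -1.458e+01  1.000e-02] turn 0.00 F [-0.1 -0.5 -0.1] grip 45.0 op 0.138
dark px [219. 382.] [ 32.3 171.2] centre [ 0.4681 -0.2515] size [0.0311, 0.1465] yaw -1.553
topface px [209. 372.] [ 26.1 114.2] centre [ 0.479  -0.2461] size [0.0254, 0.0956] yaw 1.411
  orange [303. 376.] [430.  51.] [ 0.4351 -0.3174]
dark px [318. 274.] [41. 75.] centre [ 0.5501 -0.3521] size [0.0344, 0.0579] yaw 1.392
  orange [318. 242.] [103.  85.] [ 0.5646 -0.3548]
```

>>> servo_tool(
  targets=[
    [-1,-0.1,-0.91,0,0],
    [-1,-0.1,-0.91,0,0],
    [-1,-0.1,-0.91,0,0],
    [-1,-0.1,-0.91,0,0],
    [-1,-0.1,-0.91,0,0],
    [-1,-0.1,-0.91,0,0],
    [-1,-0.1,-0.91,0,0],
    [-1,-0.1,-0.91,0,0],
    [-1,-0.1,-0.91,0,0],
    [-1,-0.1,-0.91,0,0],
    [-1,-0.1,-0.91,0,0],
    [-1,-0.1,-0.91,0,0],
    [-1,-0.1,-0.91,0,0],
    [-1,-0.1,-0.91,0,0],
    [-1,-0.1,-0.91,0,0],
    [-1,-0.1,-0.91,0,0],
    [-1,0,0,0,0],
  ],
)

```text
clock: 25.95
ee_pos: [0.6139, 0.0871, 0.2552]
eef_rot: [0.996, -0.085, -0.001, -0.002]
force: [-0.4, 0.3, -1.2]
opening: 0.134
grasp_force: 45.0
```

>>> servo_tool(
  targets=[
    [-1,0,0,0,-0.97],
    [-1,0,0,0,-0.97],
    [-1,0,0,0,-0.97],
    [-1,0,0,0,-0.97],
    [-1,0,0,0,-0.97],
    [-1,0,0,0,-0.97],
    [-1,0,0,0,-0.97],
    [-1,0,0,0,-0.97],
    [-1,0,0,0,-0.97],
    [-1,0,0,0,-0.97],
    [-1,0,0,0,-0.97],
    [-1,0,0,0,-0.97],
    [-1,0,0,0,-0.97],
    [-1,0,0,0,-0.97],
    [-1,0,0,0,-0.97],
    [-1,0,0,0,0],
    [-1,0,0,0,0],
  ],
)

```text
clock: 27.37
ee_pos: [0.615, 0.0796, 0.2556]
eef_rot: [0.709, 0.705, -0.001, -0.001]
force: [0.9, 0.7, -1.0]
opening: 0.134
grasp_force: 45.0
```

```bash
cat >> h.py <<'E'
def held(name):
    im=cams.read_camera("wrist");cv2.imwrite(name,im)
    print("held",[(np.round(r[0]).tolist(),np.round(r[1]).tolist(),round(r[2],1)) for k,r in blobs(im,(8,150,40),(22,255,255),3000)])
E
python3 - <<'E'
from h import *
goto([.618,.085,.118],1.565);held("pics/w11.png")
E
```

```text
clk 27.37 tcp [0.615  0.0796 0.2556] yaw 1.564 j7 -0.45 | shift [0.18 0.11 4.59] turn -0.00 F [ 0.9  0.7 -1. ] grip 45.0 op 0.134
held [([318.0, 242.0], [103.0, 85.0], 90.0), ([321.0, 56.0], [55.0, 113.0], -0.0)]
```

>>> servo_tool(
  targets=[
    [-1,0.18,0.08,0.7,0],
    [-1,0,0,0.7,0],
    [-1,0,0,0.7,0],
    [-1,0,0,0.6,0],
    [-1,0,0,0,0],
    [-1,0,0,0.3,0],
    [-1,0,0,0.3,0],
    [-1,0,0,0.3,0],
    [-1,0,0,0.3,0],
    [-1,0,0,0.3,0],
    [-1,0,0,0.3,0],
    [-1,0,0,0,0],
    [-1,0,0,0,0],
  ],
)

```text
clock: 28.5
ee_pos: [0.6176, 0.0852, 0.1212]
eef_rot: [0.708, 0.706, -0.0, -0.0]
force: [1.4, -0.1, -0.9]
opening: 0.133
grasp_force: 45.0
```

Run:
```python
from h import *
goto([.6175,.085,.1161],1.565)
```

```text
clk 28.50 tcp [0.6176 0.0852 0.1212] yaw 1.568 j7 -0.52 | shift [-0.01 -0.    0.17] turn 0.02 F [ 1.4 -0.1 -0.9] grip 45.0 op 0.133
```

>>> servo_tool(
  targets=[
    [-1,0,0,0.18,0],
    [-1,0,0,0,0],
    [0.2,0,0,0,0],
    [0.2,0,0,0,0],
    [0.2,0,0,0,0],
    [0.2,0,0,0,0],
    [0.2,0,0,0,0],
    [0.2,0,0,-0.6,0],
    [0.2,0,0,-0.8,0],
    [0.2,0,0,-0.8,0],
    [0.2,0,0,-0.8,0],
    [0.2,0,0,-0.8,0],
    [0.2,0,0,-0.8,0],
    [0.2,0,0,-0.8,0],
    [0.2,0,0,0,0],
  ],
)

```text
clock: 29.75
ee_pos: [0.6192, 0.0862, 0.2835]
eef_rot: [0.708, 0.706, 0.003, 0.002]
force: [0.8, 0.1, 1.4]
opening: 0.603
grasp_force: 0.0
```

Run:
```python
from h import *
goto([.42,-.302,.28],.037);tab("pics/w12.png")
im=cams.read_camera("top");cv2.imwrite("pics/t12.png",im);c=cam("top")
for k,r in blobs(im,(8,150,60),(22,255,255),60): print("top orange",np.round(r[0]),np.round(r[1]),w(r[0],.106,c).round(4))
```

```text
clk 29.75 tcp [0.6192 0.0862 0.2835] yaw 1.568 j7 -0.45 | shift [-12.96  -6.6    0.06] turn 12.76 F [0.8 0.1 1.4] grip 0.0 op 0.603
dark px [315. 220.] [53. 14.] centre [0.6188 0.0859] size [0.0112, 0.0444] yaw -1.570
  orange [315. 210.] [92. 44.] [0.6188 0.0862]
dark px [314.  65.] [60. 15.] centre [0.6189 0.2021] size [0.0107, 0.0406] yaw -1.570
topface px [314.  64.] [57. 15.] centre [0.6189 0.2031] size [0.0107, 0.0385] yaw -1.570
  orange [315.  68.] [105.  50.] [0.6193 0.2047]
top orange [492. 263.] [35. 22.] [ 0.4177 -0.2958  0.106 ]
top orange [326. 197.] [ 4. 26.] [0.5867 0.0868 0.106 ]
top orange [279. 190.] [21. 34.] [0.6084 0.2002 0.106 ]
```

Both placed guards are aligned, at y=0.086 and 0.204. I go to guard C.

>>> servo_tool(
  targets=[
    [0.2,-0.93,-0.47,0,0],
    [0.2,-0.93,-0.47,0,0],
    [0.2,-0.93,-0.47,0,0],
    [0.2,-0.93,-0.47,0,0],
    [0.2,-0.93,-0.47,0,0],
    [0.2,-0.93,-0.47,0,0],
    [0.2,-0.93,-0.47,0,0],
    [0.2,-0.93,-0.47,0,0],
    [0.2,-0.93,-0.47,0,0],
    [0.2,-0.93,-0.47,0,0],
    [0.2,-0.93,-0.47,0,0],
    [0.2,-0.93,-0.47,0,0],
    [0.2,-0.93,-0.47,0,0],
    [0.2,-0.93,-0.47,0,0],
    [0.2,0,0,0,0],
  ],
)

```text
clock: 31.1
ee_pos: [0.4149, -0.311, 0.2766]
eef_rot: [0.711, 0.703, -0.001, -0.001]
force: [0.4, -1.0, 0.4]
opening: 0.596
grasp_force: 0.0
```

>>> servo_tool(
  targets=[
    [0.2,0,0,0,0.98],
    [0.2,0,0,0,0.98],
    [0.2,0,0,0,0.98],
    [0.2,0,0,0,0.98],
    [0.2,0,0,0,0.98],
    [0.2,0,0,0,0.98],
    [0.2,0,0,0,0.98],
    [0.2,0,0,0,0.98],
    [0.2,0,0,0,0.98],
    [0.2,0,0,0,0.98],
    [0.2,0,0,0,0.98],
    [0.2,0,0,0,0.98],
    [0.2,0,0,0,0.98],
    [0.2,0,0,0,0],
    [0.2,0,0,0,0],
  ],
)

```text
clock: 32.35
ee_pos: [0.419, -0.3045, 0.2775]
eef_rot: [1.0, 0.021, -0.0, -0.0]
force: [0.1, -0.6, -0.1]
opening: 0.599
grasp_force: 0.0
```

Run:
```python
from h import *
goto([.42,-.302,.28],.037);tab("pics/w13.png")
im=cams.read_camera("top");cv2.imwrite("pics/t13.png",im);c=cam("top")
for k,r in blobs(im,(8,150,60),(22,255,255),60): print("top orange",np.round(r[0]),np.round(r[1]),w(r[0],.106,c).round(4))
```

```text
clk 32.35 tcp [ 0.419  -0.3045  0.2775] yaw 0.043 j7 -1.05 | shift [ 0.04 -0.08 -0.08] turn 0.05 F [ 0.1 -0.6 -0.1] grip 0.0 op 0.599
dark px [432. 382.] [48.  5.] centre [ 0.2736 -0.4141] size [0.0053, 0.0433] yaw -1.527
  orange [409. 391.] [430.  22.] [ 0.2358 -0.4055]
dark px [190. 316.] [ 3. 10.] centre [ 0.3315 -0.1985] size [0.0029, 0.0086] yaw -1.527
topface px [190. 316.] [ 3. 10.] centre [ 0.3315 -0.1985] size [0.0029, 0.0086] yaw -1.527
  orange [182. 333.] [23. 68.] [ 0.293  -0.1774]
dark px [314. 214.] [14. 54.] centre [ 0.4248 -0.3011] size [0.0109, 0.044] yaw 0.036
topface px [314. 206.] [24. 13.] centre [ 0.4316 -0.3004] size [0.0102, 0.0193] yaw 0.045
  orange [315. 204.] [44. 92.] [ 0.4259 -0.3016]
top orange [492. 263.] [34. 22.] [ 0.4169 -0.2956  0.106 ]
top orange [279. 190.] [21. 34.] [0.6084 0.2002 0.106 ]
top orange [328. 188.] [21. 33.] [0.6082 0.0803 0.106 ]
```

View pics/w13.png

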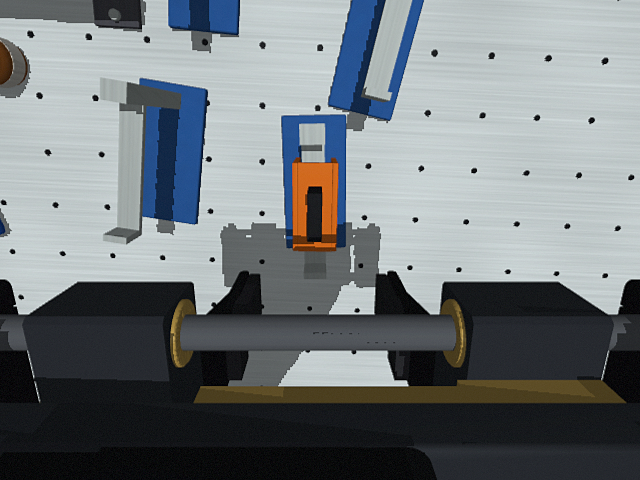

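Guard C still hangs on its stand, with the tab at px (314,214), so it is at (0.424, −0.301).

>>> servo_tool(
  targets=[
    [0.2,0.16,-0.1,0.77,0],
    [0.2,0,0,0.77,0],
    [0.2,0,0,0.77,0],
    [0.2,0,0,0.77,0],
    [0.2,0,0,0.77,0],
    [0.2,0,0,0.77,0],
    [0.2,0,0,0.77,0],
    [0.2,0,0,0,0],
    [-1,0,0,0,0],
    [-1,0,0,0,0],
    [-1,0,0,0,0],
    [-1,0,0,0,0],
    [-1,0,0,0,0],
    [-1,0,0,0,0],
    [-1,0,0,0,0],
    [-1,0,0,0,0],
    [-1,0,0,0,0],
    [-1,0,0,0,0],
  ],
  grip_force=45,
)

```text
clock: 33.95
ee_pos: [0.4241, -0.3017, 0.1169]
eef_rot: [1.0, 0.02, 0.0, 0.0]
force: [-1.1, 0.4, 3.5]
opening: 0.133
grasp_force: 45.0
```

>>> servo_tool(
  targets=[
    [-1,0,0,-0.5,0],
    [-1,0,0,-0.7,0],
    [-1,0,0,-0.7,0],
    [-1,0,0,-0.7,0],
    [-1,0,0,-0.7,0],
    [-1,0,0,-0.7,0],
    [-1,0,0,-0.7,0],
    [-1,0,0,0,0],
  ],
)

```text
clock: 34.62
ee_pos: [0.4254, -0.3022, 0.2613]
eef_rot: [1.0, 0.02, 0.002, 0.002]
force: [0.6, -1.4, -1.7]
opening: 0.139
grasp_force: 45.0
```

Run:
```python
from h import *
goto([.617,-.035,.26]);held("pics/w14.png")
```

```text
clk 34.62 tcp [ 0.4254 -0.3022  0.2613] yaw 0.039 j7 -1.07 | shift [ 6.73 -8.65  0.04] turn 0.00 F [ 0.6 -1.4 -1.7] grip 45.0 op 0.139
held [([303.0, 391.0], [22.0, 430.0], 90.0), ([318.0, 242.0], [104.0, 85.0], 89.3)]
```

>>> servo_tool(
  targets=[
    [-1,0.67,-0.87,0,0],
    [-1,0.67,-0.87,0,0],
    [-1,0.67,-0.87,0,0],
    [-1,0.67,-0.87,0,0],
    [-1,0.67,-0.87,0,0],
    [-1,0.67,-0.87,0,0],
    [-1,0.67,-0.87,0,0],
    [-1,0.67,-0.87,0,0],
    [-1,0.67,-0.87,0,0],
    [-1,0.67,-0.87,0,0],
    [-1,0,0,0,0],
  ],
)

```text
clock: 35.58
ee_pos: [0.6157, -0.0251, 0.2555]
eef_rot: [1.0, 0.024, -0.001, -0.002]
force: [-0.3, 1.6, -1.4]
opening: 0.13
grasp_force: 45.0
```

>>> servo_tool(
  targets=[
    [-1,0,0,0,-0.98],
    [-1,0,0,0,-0.98],
    [-1,0,0,0,-0.98],
    [-1,0,0,0,-0.98],
    [-1,0,0,0,-0.98],
    [-1,0,0,0,-0.98],
    [-1,0,0,0,-0.98],
    [-1,0,0,0,-0.98],
    [-1,0,0,0,-0.98],
    [-1,0,0,0,-0.98],
    [-1,0,0,0,-0.98],
    [-1,0,0,0,-0.98],
    [-1,0,0,0,-0.98],
    [-1,0,0,0,0],
    [-1,0,0,0,0],
  ],
)

```text
clock: 36.83
ee_pos: [0.6142, -0.0329, 0.2563]
eef_rot: [0.709, 0.705, -0.0, -0.001]
force: [-0.7, 0.2, -0.8]
opening: 0.135
grasp_force: 45.0
```

Run:
```python
from h import *
goto([.617,-.035,.1169],1.565);held("pics/w15.png")
```

```text
clk 36.83 tcp [ 0.6142 -0.0329  0.2563] yaw 1.565 j7 -0.33 | shift [-0.07  0.1   4.65] turn -0.00 F [-0.7  0.2 -0.8] grip 45.0 op 0.135
held [([318.0, 242.0], [104.0, 85.0], 90.0), ([322.0, 66.0], [115.0, 54.0], 90.0)]
```

>>> servo_tool(
  targets=[
    [-1,-0.05,0.09,0.7,0],
    [-1,0,0,0.7,0],
    [-1,0,0,0.7,0],
    [-1,0,0,0.6,0],
    [-1,0,0,0,0],
    [-1,0,0,0.3,0],
    [-1,0,0,0.3,0],
    [-1,0,0,0.3,0],
    [-1,0,0,0.3,0],
    [-1,0,0,0.3,0],
    [-1,0,0,0.3,0],
    [-1,0,0,0,0],
    [-1,0,0,0,0],
  ],
)

```text
clock: 37.97
ee_pos: [0.6171, -0.0344, 0.1222]
eef_rot: [0.708, 0.706, -0.0, -0.0]
force: [-0.0, -0.6, -0.9]
opening: 0.135
grasp_force: 45.0
```

Run:
```python
from h import *
goto([.617,-.035,.1169],1.565)
```

```text
clk 37.97 tcp [ 0.6171 -0.0344  0.1222] yaw 1.568 j7 -0.39 | shift [-0.02 -0.    0.18] turn 0.03 F [-0.  -0.6 -0.9] grip 45.0 op 0.135
```

>>> servo_tool(
  targets=[
    [-1,0,0,0.18,0],
    [-1,0,0,0,0],
    [0.2,0,0,0,0],
    [0.2,0,0,0,0],
    [0.2,0,0,0,0],
    [0.2,0,0,0,0],
    [0.2,0,0,0,0],
    [0.2,0,0,-0.6,0],
    [0.2,0,0,-0.8,0],
    [0.2,0,0,-0.8,0],
    [0.2,0,0,-0.8,0],
    [0.2,0,0,-0.8,0],
    [0.2,0,0,-0.8,0],
    [0.2,0,0,-0.8,0],
    [0.2,0,0,0,0],
  ],
)

```text
clock: 39.22
ee_pos: [0.6187, -0.0336, 0.2842]
eef_rot: [0.708, 0.706, 0.002, 0.002]
force: [0.6, 0.5, 1.0]
opening: 0.601
grasp_force: 0.0
```

Run:
```python
from h import *
goto([.376,.322,.24]);tab("pics/w16.png")
im=cams.read_camera("top");cv2.imwrite("pics/t16.png",im);c=cam("top")
for k,r in blobs(im,(8,150,60),(22,255,255),60): print("top orange",np.round(r[0]),np.round(r[1]),w(r[0],.106,c).round(4))
```

```text
clk 39.22 tcp [ 0.6187 -0.0336  0.2842] yaw 1.568 j7 -0.32 | shift [11.83 -8.13  1.42] turn 0.00 F [0.6 0.5 1. ] grip 0.0 op 0.601
dark px [315. 218.] [53. 14.] centre [ 0.6183 -0.0335] size [0.0112, 0.0444] yaw -1.570
  orange [315. 210.] [91. 44.] [ 0.6183 -0.0335]
dark px [314.  66.] [59. 15.] centre [0.6184 0.0812] size [0.0108, 0.04] yaw -1.570
topface px [314.  65.] [56. 15.] centre [0.6184 0.0822] size [0.0108, 0.0379] yaw -1.570
  orange [314.  70.] [105.  49.] [0.6184 0.084 ]
top orange [279. 190.] [21. 34.] [0.6084 0.2002 0.106 ]
top orange [377. 188.] [20. 32.] [ 0.6058 -0.0362  0.106 ]
top orange [328. 188.] [21. 33.] [0.6082 0.0803 0.106 ]
```

All three guards are on the rail, seated and aligned. I return to the isolator.

>>> servo_tool(
  targets=[
    [0.2,0.91,-0.63,0,0],
    [0.2,0.91,-0.63,0,0],
    [0.2,0.91,-0.63,0,0],
    [0.2,0.91,-0.63,0,0],
    [0.2,0.91,-0.63,0,0],
    [0.2,0.91,-0.63,0,0],
    [0.2,0.91,-0.63,0,0],
    [0.2,0.91,-0.63,0,0],
    [0.2,0.91,-0.63,0,0],
    [0.2,0.91,-0.63,0,0],
    [0.2,0.91,-0.63,0,0],
    [0.2,0.91,-0.63,0,0],
    [0.2,0.91,-0.63,0,0],
    [0.2,0,0,0,0],
  ],
)

```text
clock: 40.48
ee_pos: [0.3673, 0.3262, 0.2787]
eef_rot: [0.705, 0.709, -0.0, -0.0]
force: [-0.2, 0.7, -0.4]
opening: 0.596
grasp_force: 0.0
```

>>> servo_tool(
  targets=[
    [0.2,0,0,0.1,-0.95],
    [0.2,0,0,0.1,-0.95],
    [0.2,0,0,0.1,-0.95],
    [0.2,0,0,0.1,-0.95],
    [0.2,0,0,0.1,-0.95],
    [0.2,0,0,0.1,-0.95],
    [0.2,0,0,0.1,-0.95],
    [0.2,0,0,0.1,-0.95],
    [0.2,0,0,0.1,-0.95],
    [0.2,0,0,0.1,-0.95],
    [0.2,0,0,0.1,-0.95],
    [0.2,0,0,0.1,-0.95],
    [0.2,0,0,0.1,-0.95],
    [0.2,0,0,0.1,-0.95],
    [0.2,0,0,0,0],
    [0.2,0,0,0,0],
  ],
)

```text
clock: 41.82
ee_pos: [0.3724, 0.3206, 0.2365]
eef_rot: [-0.009, 1.0, -0.0, -0.001]
force: [0.6, -0.6, -0.5]
opening: 0.599
grasp_force: 0.0
```

Run:
```python
from h import *
goto([.376,.322,.0805],.02)
c=cam("wrist");im=cams.read_camera("wrist");cv2.imwrite("pics/w17.png",im)
for k,r in blobs(im,(0,150,100),(6,255,255),100): print(np.round(r[0]),np.round(r[1]),w(r[0],.104,c).round(4),[w(q,.104,c)[:2].round(4).tolist() for q in cv2.boxPoints(r)])
t=cams.read_camera("top");s=cams.read_camera("scene")
c=cam("top")
for k,r in blobs(t,(8,150,60),(22,255,255),60): print("top orange",np.round(r[0]),np.round(r[1]),w(r[0],.106,c).round(4))
f=np.zeros((560,800,3),np.uint8);f[:,:400]=cv2.resize(t[110:330,210:530],(400,560//2*1))[:0].shape and 0
f[:280,:400]=cv2.resize(t[110:330,215:530],(400,280));f[280:,:]=cv2.resize(s[140:400,60:560],(800,280));cv2.imwrite("pics/f17.png",f)
```

```text
clk 41.82 tcp [0.3724 0.3206 0.2365] yaw -3.123 j7 0.56 | shift [-0.13  0.05  5.2 ] turn -0.01 F [ 0.6 -0.6 -0.5] grip 0.0 op 0.599
[318. 239.] [66. 19.] [0.3873 0.3218 0.104 ] [[0.3605, 0.3138], [0.3602, 0.3287], [0.4154, 0.3301], [0.4157, 0.3145]]
[319. 198.] [13. 20.] [0.3536 0.3215 0.104 ] [[0.3487, 0.3137], [0.3484, 0.3291], [0.3586, 0.3294], [0.3589, 0.3138]]
[612. 249.] [128.  54.] [0.3911 0.5584 0.104 ] [[0.3399, 0.5259], [0.3391, 0.5674], [0.4474, 0.5942], [0.4483, 0.5485]]
[320. 183.] [12. 19.] [0.3423 0.3217 0.104 ] [[0.3379, 0.3143], [0.3376, 0.3288], [0.3468, 0.3291], [0.3471, 0.3144]]
[281.  30.] [13. 64.] [0.2363 0.293  0.104 ] [[0.2554, 0.2829], [0.2162, 0.2941], [0.218, 0.3028], [0.2573, 0.2919]]
top orange [250. 362.] [16. 15.] [0.2053 0.2695 0.106 ]
top orange [236. 354.] [23. 11.] [0.222  0.3036 0.106 ]
top orange [279. 190.] [21. 34.] [0.6084 0.2002 0.106 ]
top orange [328. 188.] [21. 33.] [0.6082 0.0803 0.106 ]
top orange [378. 188.] [21. 34.] [ 0.6069 -0.0386  0.106 ]
```

View pics/f17.png

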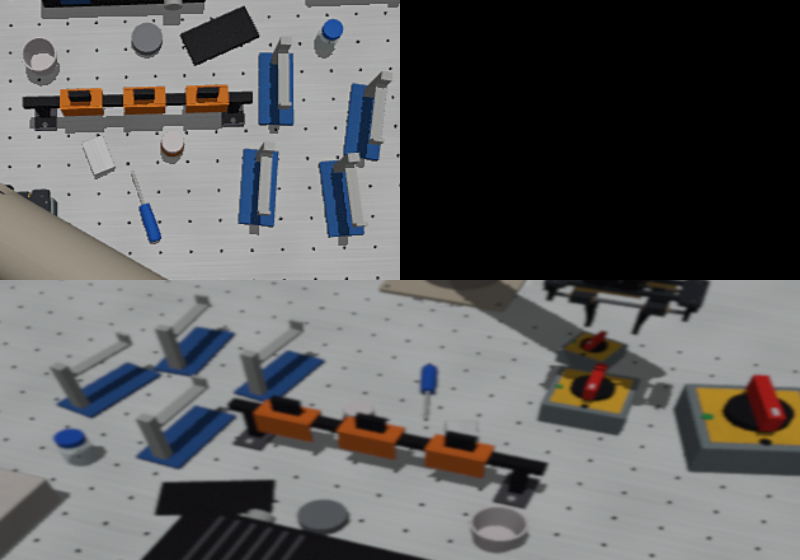

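All three guards are seated on the rail, the four stands are empty and the loose things are where they were. I grip the handle and turn it to ON.

>>> servo_tool(
  targets=[
    [0.2,-0.13,0.05,0.74,0],
    [0.2,0,0,0.74,0],
    [0.2,0,0,0.74,0],
    [0.2,0,0,0.74,0],
    [0.2,0,0,0.74,0],
    [0.2,0,0,0.74,0],
    [0.2,0,0,0.74,0],
    [0.2,0,0,0,0],
    [-1,0,0,0,0],
    [-1,0,0,0,0],
    [-1,0,0,0,0],
    [-1,0,0,0,0],
    [-1,0,0,0,0],
    [-1,0,0,0,0],
    [-1,0,0,0,0],
    [-1,0,0,0,0],
  ],
  grip_force=30,
)

```text
clock: 43.3
ee_pos: [0.3768, 0.3219, 0.0822]
eef_rot: [-0.011, 1.0, -0.001, 0.0]
force: [-1.7, -6.1, 7.3]
opening: 0.182
grasp_force: 30.0
```

>>> servo_tool(
  targets=[
    [-1,0,0,0,0.9],
    [-1,0,0,0,0.9],
    [-1,0,0,0,0.9],
    [-1,0,0,0,0.9],
    [-1,0,0,0,0.9],
    [-1,0,0,0,0.9],
    [-1,0,0,0,0.9],
    [-1,0,0,0,0.9],
    [-1,0,0,0,0.9],
    [-1,0,0,0,0.9],
    [-1,0,0,0,0.9],
    [-1,0,0,0,0.9],
    [-1,0,0,0,0.9],
    [-1,0,0,0,0.7],
    [-1,0,0,0,0],
    [-1,0,0,0,0],
    [-1,0,0,0,0],
  ],
)

```text
clock: 44.72
ee_pos: [0.3765, 0.3216, 0.0821]
eef_rot: [0.669, 0.743, -0.001, 0.001]
force: [-1.6, -8.0, 8.5]
opening: 0.177
grasp_force: 30.2
```

>>> servo_tool(
  targets=[
    [0.2,0,0,0,0],
    [0.2,0,0,0,0],
    [0.2,0,0,0,0],
    [0.2,0,0,0,0],
    [0.2,0,0,-0.9,0],
    [0.2,0,0,-0.9,0],
    [0.2,0,0,-0.9,0],
    [0.2,0,0,-0.9,0],
    [0.2,0,0,-0.9,0],
    [0.2,0,0,-0.9,0],
    [0.2,0,0,0,0],
    [0.2,0,0,0,0],
  ],
)

```text
clock: 45.72
ee_pos: [0.377, 0.3233, 0.2449]
eef_rot: [0.669, 0.743, 0.001, 0.001]
force: [-0.2, 0.2, -1.2]
opening: 0.598
grasp_force: 0.0
```

Run:
```python
from h import *
goto([.376,.322,.0805],-1.437)
c=cam("wrist");im=cams.read_camera("wrist");cv2.imwrite("pics/w18.png",im)
for k,r in blobs(im,(0,150,60),(6,255,255),60): print(np.round(r[0]),np.round(r[1]),w(r[0],.104,c).round(4),[w(q,.104,c)[:2].round(4).tolist() for q in cv2.boxPoints(r)])
for k,r in blobs(im,(55,120,60),(85,255,255),20): print("green",np.round(r[0]),w(r[0],.06,c).round(3))
t=cams.read_camera("top");c=cam("top")
for k,r in blobs(t,(8,150,60),(22,255,255),60): print("top orange",np.round(r[0]),np.round(r[1]),w(r[0],.106,c).round(4))
```

```text
clk 45.72 tcp [0.377  0.3233 0.2449] yaw 1.676 j7 -0.77 | shift [-0.04 -0.05  5.48] turn -0.24 F [-0.2  0.2 -1.2] grip 0.0 op 0.598
[150. 225.] [66. 18.] [0.2428 0.3044 0.104 ] [[0.2152, 0.3034], [0.2206, 0.3184], [0.2705, 0.3054], [0.2657, 0.29]]
[316. 218.] [97. 20.] [0.3766 0.325  0.104 ] [[0.3638, 0.3628], [0.3793, 0.3649], [0.3903, 0.2844], [0.3737, 0.2822]]
green [154. 251.] [0.228 0.266 0.06 ]
green [390.  10.] [0.419 0.491 0.06 ]
top orange [279. 190.] [21. 34.] [0.6084 0.2002 0.106 ]
top orange [328. 188.] [21. 33.] [0.6082 0.0803 0.106 ]
top orange [378. 188.] [21. 34.] [ 0.6069 -0.0386  0.106 ]
```

The bar is back at −1.44 rad, its starting ON direction, the guards have not moved and the gripper is clear.

```bash
python3 -c "
from cell import ctrl
print(ctrl.hand_in())"
```

```text
the job is handed in; nothing more can be done
None
```

The job is handed in at about 46 s: the isolator went to OFF, all three guards present (one stand was empty at the start) are seated astride the rail, and it is back at ON; the loose things were undisturbed in the last pictures.

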